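Weigh a batch of sample trays on the lab balance

ROBOT

A 7-joint arm with a two-finger parallel gripper is mounted at the origin on the work surface. World frame = base frame: x ahead of the robot, y to its left, z up, the work surface at z = 0. Lengths are in m, angles in rad, forces in N, time in s.
With the tool pointing down it reaches from about 0.425 to 0.875 m from the base axis. Payload 9.9 kg.
Tool frame: the origin (TCP) lies on the centre line of the jaws, within the pads' length; the fingertips stand r.tip_extent ahead of it and the grasp point (between the pads) lies 6 mm ahead of it (r.tip_extent is the distance from the TCP to the fingertips, in m); z points along the fingers, y is the line along which they close (so a half turn about z gives the same grasp; the last joint's range is limited). The gripper opens to 85 mm and grips with 20 to 120 N. Pads are 22 mm wide; open, the fingers measure 114 mm over their backs; the gripper's body (76 mm by 85 mm) begins 54 mm behind the grasp point. The pads swing forward as they close: fully open they stand 13 mm farther back than shut.
Start: joints at [-1.184, 0.576, 0.025, 1.437, -0.015, 1.129, -0.057], TCP at [0.306, 0.602, 0.256] pointing down, gripper open.
Joint ranges: [-2.76, 2.76], [-0.34, 2.15], [-1.52, 1.57], [0.19, 2.46], [-1.09, 4.23], [0.17, 1.99], [-2.82, 2.82]. Speed limits (rad/s): [2.22, 2.22, 3.01, 3.01, 3.14, 3.14, 3.14].

INTERFACE

Orientations are given as a unit quaternion [x, y, z, w].
In Python, from rig import r, viewer gives the robot as it stands. The module is installed in compiled form; this text tells all that it offers.
- The arm moves only by the tool arm_command, never from a script. Its argument "series" is a list of rows, each a list of 4 numbers: the shift along the tool's x, y, z in mm, then the turn about the tool's z in degrees. In form: [[x, y, z, twist], ...]. A call has 1 to 10 rows; each row shifts and turns the commanded pose from where the row before left it, along the tool's axes as they then stand; what a row does not reach is not made up. A row lasts 1/12 s, in which the tool goes at most 41.7 mm and 7.16 degrees, less where a joint would pass 70% of its speed; a pose out of reach is approached as far as the arm can. A call is refused whole if a number of a shift passes 41.7 or a number of a turn 7.16, either way. A call with a gripper value outside its range is refused whole. "fingers" is the finger opening in mm, from 0 to 85.4, set as the call begins (left out, the last holds). The fingers move at their own pace and stop on an object; the grip force is fixed at half the most. Time passes only in rows, so rows that do not move let the fingers close. It gives the time, the measured TCP pose, the force, the opening and the grip force at its end, in the units of the state.
- r.observe(): the state, without advancing time (a new reading comes with each control period).
- viewer.camera(name): name is "scene" or "top"; returns the picture (400x640x3 uint8, red, green, blue); there is no depth.
- viewer.camera_params(name): a dict with "fov_y" (degrees; the focal length in pixels is half the picture's height over the tangent of half this angle, whatever the lens; pixels are square), "cx", "cy" (the principal point, pixels), "view" (4x4, takes a point from world to camera coordinates). Camera axes: x right, y up, looking along -z (the intrinsics and any distortion apply to the point x, -y, -z); pixel columns grow to the right and rows downward; lengths in m; the calibration is good to about 2 mm. A picture is of the moment at which its call begins. camera_params takes no time and is no camera call.
- r.job_done(): hands the job in; it is judged then, once.
The state is a dict: "t": time; "q": joint angles; "dq": joint speeds; "tau": joint torques, N m; "position": TCP position; "ee_rot": TCP orientation; "ft_force": force on the tool from outside, world axes, zero at the start; "ft_torque": the same for the moment, N m; "opening": opening from 0.0 (shut) to 1.0 (fully open); "gripper_force": force on a finger pad.
Only numpy, scipy, OpenCV 4.12 (cv2) and the standard library are available. Lean on these libraries where they do the work, as an engineer would, in place of code of your own. Each camera call takes 0.05 s, during which the arm holds its last target. There are 200 camera calls.

TASK

Weigh the sample trays as one batch. If the check weight has been left on the balance pan, first stand it back upright in its little open wooden box; then, with the pan empty, zero the balance by pressing its pedal right down to the stop and letting it up. Next stack every tray that is there in one neat square pile flat in the middle of the pan, long sides along the pan's long sides, large trays below and small ones on top, and with the pile standing free press the pedal right down once more to record the weight and let it up; leave the pile on the pan and do not disturb the bottle, beaker or jar.

Things in the scene. Friction and masses are not known exactly. Their poses are not given: they have to be found in the camera images.
- large1: large sample tray: flat closed aluminium tin with grey faces, 92 (own x) x 62 (own y) x 14 mm high, 85 to 170 g. Origin: the centre of the tin (7 mm above what it lies on). Both faces are alike: either may be up. One of the five trays may be absent. Starts flat on the bench, in one of two rows about 465 and 640 mm ahead of the robot (a marker pen lies between); grip across its 62 mm width.
- large2: large sample tray: flat closed aluminium tin with grey faces, 92 (own x) x 62 (own y) x 14 mm high, 85 to 170 g. Origin: the centre of the tin (7 mm above what it lies on). Both faces are alike: either may be up. One of the five trays may be absent. Starts flat on the bench, in one of two rows about 465 and 640 mm ahead of the robot (a marker pen lies between); grip across its 62 mm width.
- large3: large sample tray: flat closed aluminium tin with grey faces, 92 (own x) x 62 (own y) x 14 mm high, 85 to 170 g. Origin: the centre of the tin (7 mm above what it lies on). Both faces are alike: either may be up. One of the five trays may be absent. Starts flat on the bench, in one of two rows about 465 and 640 mm ahead of the robot (a marker pen lies between); grip across its 62 mm width.
- small1: small sample tray: the same kind of tin but 60 (own x) x 40 (own y) x 14 mm high, 85 to 170 g. Origin: the centre of the tin (7 mm above what it lies on). Both faces are alike: either may be up. One of the five trays may be absent. Starts flat on the bench, in one of two rows about 465 and 640 mm ahead of the robot (a marker pen lies between); grip across its 40 mm width (or 60 mm length).
- small2: small sample tray: the same kind of tin but 60 (own x) x 40 (own y) x 14 mm high, 85 to 170 g. Origin: the centre of the tin (7 mm above what it lies on). Both faces are alike: either may be up. One of the five trays may be absent. Starts flat on the bench, in one of two rows about 465 and 640 mm ahead of the robot (a marker pen lies between); grip across its 40 mm width (or 60 mm length).
- pan (a point): centre of the top of the balance's steel pan: a rigid, fixed, flat plate 160 (x) x 120 (y) mm without rim, 62 mm above the bench. x runs away from the display, along the pan's long sides; z up. The white housing below is 50 mm high, 200 mm wide (y), from 200 mm in front (-x, display) to 100 mm behind the pan centre.
- weight: the check weight when it has been left standing on the pan at the start (absent when it is in its box). Steel, 200 g: cylinder 32 mm across and 34 mm high with a neck and a round grip knob 18 mm across from 42 to 54 mm above its foot. Origin: centre of its foot.
- weight2: the same kind of check weight when it stands in its box already at the start (absent when one stands on the pan). Same shape and size. Origin: centre of its foot.
- weight_box_in (a point): centre of the inner floor of the check weight's fixed open wooden box (its floor is 4 mm thick), outside 70 x 70 mm, 16 mm high, walls 4 mm
- pedal (a joint): angle of the balance's pedal (rad): 0 = up at rest, 0.22 = fully down at its stop. A spring returns it; it takes about 3 N on the pad to start and 8 N at the stop.
- pedal_pad (a point): top of the pedal's ribbed pressing area, 100 mm from the hinge; moves with the pedal, an aluminium plate 125 x 70 mm over a dark steel base 150 x 95 mm fixed to the bench. Its free end (three rubber ribs) stands up and points to the base's -x; the hinge is at +x, 24 mm above the bench. The pad is about 62 mm above the bench when up, 41 mm at the stop. Push straight down.
- bottle: white plastic bottle, 72 mm across, 170 mm high, behind the trays; bystander. Origin: centre of its foot.
- beaker: glass beaker, 70 mm across, 90 mm high, behind the trays; bystander. Origin: centre of its foot.
- jar: amber glass jar, 70 mm across, 90 mm high, behind the pedal; bystander. Origin: centre of its foot.
Mind the look-alikes: they are no part of the job. What is shaped like the weight2 but blue is not meant. Leave any green look-alike of the part that bears weight_box_in alone.

How it is judged:
By the outcome, as a careful person would: the job done as asked, in the order asked, and still so for the second after the job is handed in, with the robot touching nothing.
Of large1, large2, large3, small1, small2 only 4 to 5 are there at a start; the rules pass over those that are not, and their reading is None.
Of weight, weight2 only 1 to 1 are there at a start; the rules pass over those that are not, and their reading is None.
At some moment in a run one of small1, small2 may be knocked a few centimetres aside while the robot is not near it.
Once in a run the grip may slacken for a moment while it holds something.
It also fails if it takes over 210 s, if anything falls off the work surface, if the arm or the gripper's body presses on something with over 40 N, if the wrist force passes 120 N, or if a joint passes its speed limit or range.

## Working session

There is one attempt and no reset: what is moved stays moved. The work goes in short steps, Python scripts to look and compute and a tool call to move; the robot and the scene stay as the last step left them, time stands still between calls to the robot, and variables do not carry over. Pictures are saved under pics/ and viewed, at most 14 in all, crops included, and the job is handed in when it is done.

Besides the shell and the picture viewer there is one more tool, called after "Request:" in YAML: its name, and indented under it one key for each argument. arm_command: Moves the arm, as the interface text tells. Its arguments: {"type":"object","properties":{"series":{"type":"array","items":{"type":"array","items":{"type":"number"}}},"fingers":{"type":"number"}},"required":["series"]}

```bash
mkdir -p pics; python3 - <<'E'
from rig import r, viewer
import cv2, numpy as np
for n in ("scene","top"):
    im=viewer.camera(n); cv2.imwrite(f"pics/{n}0.png",im[:,:,::-1])
    p=viewer.camera_params(n); print(n,p)
s=r.observe(); print(s, r.tip_extent)
E
```

```text
scene {'fov_y': 52.92869705294251, 'cx': 325.60252968332776, 'cy': 200.91055639504577, 'view': array([[-0.47629408,  0.87924094, -0.00890642,  0.31781799],
       [-0.54002731, -0.28451477,  0.79209965,  0.24845122],
       [ 0.69391243,  0.38208208,  0.61032682, -1.35217746],
       [ 0.        ,  0.        ,  0.        ,  1.        ]])}
top {'fov_y': 56.62756502483588, 'cx': 319.07941896746894, 'cy': 201.19537465450384, 'view': array([[-0.02136795, -0.99961941,  0.01744861, -0.0526997 ],
       [ 0.99180862, -0.01899617,  0.12631231, -0.57369566],
       [-0.12593278,  0.02000472,  0.99183706, -0.87508453],
       [ 0.        ,  0.        ,  0.        ,  1.        ]])}
{'t': 0.1, 'q': array([-1.18383486,  0.57641158,  0.02484248,  1.43779335, -0.01500984,
        1.12902244, -0.05651513]), 'dq': array([-0.00158627, -0.00190908, -0.00035922, -0.00164702, -0.00027138,
        0.00048584,  0.00035055]), 'tau': array([ 7.61664851e-03, -7.67304683e+01,  2.25864395e+00, -2.86605424e+01,
        1.59673387e-02,  8.62830842e-03, -3.11327506e-05]), 'position': array([0.30597883, 0.60126104, 0.25556409]), 'ee_rot': array([ 2.33204590e-01,  9.72427423e-01, -7.11680867e-04, -1.39213345e-04]), 'ft_force': array([ 0.32456255,  0.31677461, -0.12049499]), 'ft_torque': array([0.02359952, 0.00535958, 0.00218019]), 'gripper_force': 0.0, 'opening': 0.9975605609391279} 0.025
```

View pics/scene0.png

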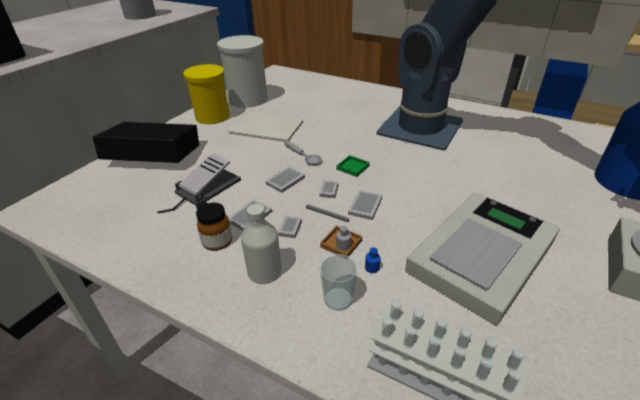

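View pics/top0.png

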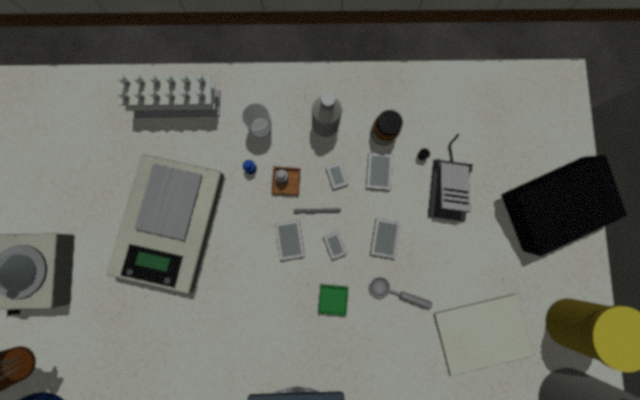

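```bash
python3 - <<'E'
import cv2
a=cv2.imread("pics/top0.png"); 
cv2.imwrite("pics/topA.png",cv2.resize(a[130:270,260:490],None,fx=3.4,fy=3.4,interpolation=cv2.INTER_CUBIC))
cv2.imwrite("pics/topB.png",cv2.resize(a[145:300,100:230],None,fx=3.8,fy=3.8,interpolation=cv2.INTER_CUBIC))
b=cv2.imread("pics/scene0.png")
cv2.imwrite("pics/scA.png",cv2.resize(b[145:265,165:395],None,fx=3.4,fy=3.4,interpolation=cv2.INTER_CUBIC))
E
```

```text
(no output)
```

View pics/topA.png

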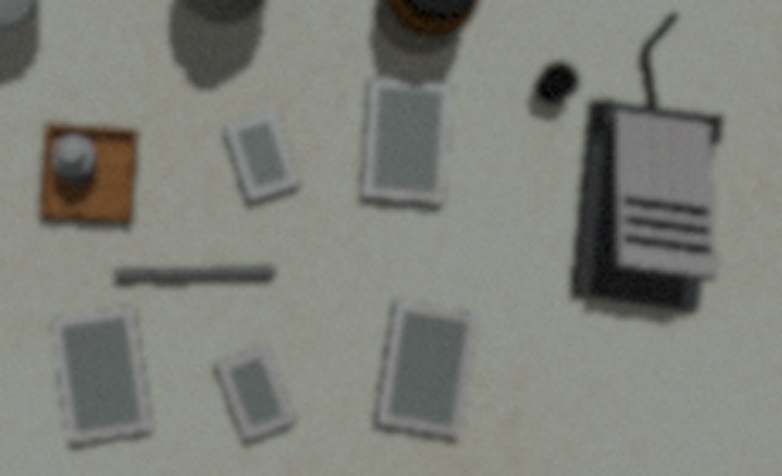

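View pics/topB.png

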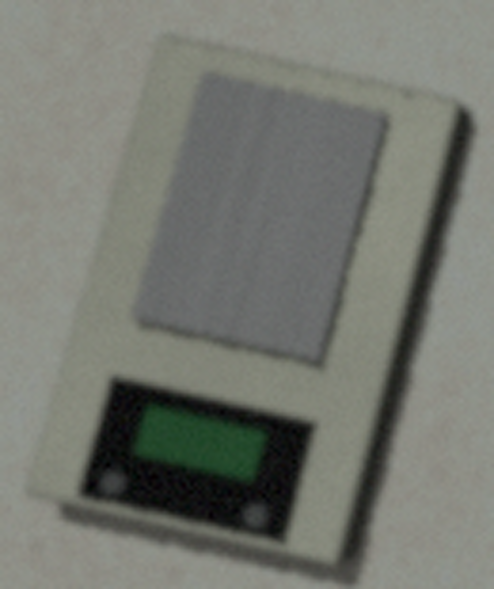

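View pics/scA.png

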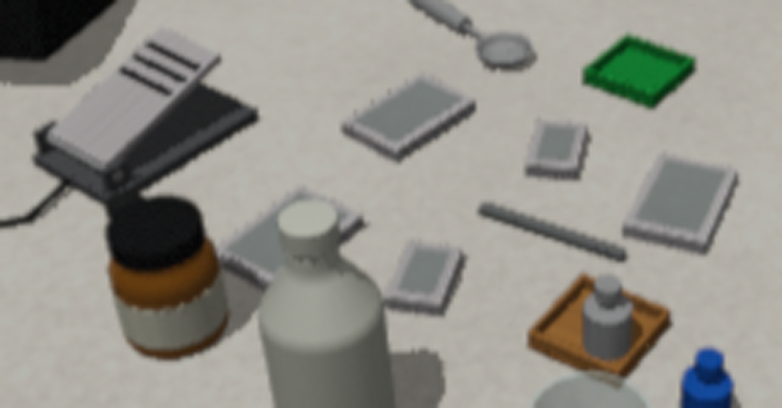

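```bash
cat > h.py <<'E'
import numpy as np, cv2
from rig import r, viewer
P={n:viewer.camera_params(n) for n in("scene","top")}
def ray(n,u,v):
    p=P[n]; f=200/np.tan(np.radians(p["fov_y"]/2)); R=p["view"][:3,:3]; t=p["view"][:3,3]
    d=R.T@np.array([(u-p["cx"])/f,-(v-p["cy"])/f,-1]); return -R.T@t, d/np.linalg.norm(d)
def onz(n,u,v,z):
    c,d=ray(n,u,v); return c+d*(z-c[2])/d[2]
def tri(a,b):
    (c1,d1),(c2,d2)=ray("top",*a),ray("scene",*b)
    s=np.linalg.lstsq(np.c_[d1,-d2],c2-c1,rcond=None)[0]
    p,q=c1+s[0]*d1,c2+s[1]*d2; return (p+q)/2,np.linalg.norm(p-q)
def crop(s,ox,oy):
    return lambda u,v:((u+.5)/s-.5+ox,(v+.5)/s-.5+oy)
def proj(n,X):
    p=P[n]; f=200/np.tan(np.radians(p["fov_y"]/2)); x=p["view"][:3,:3]@X+p["view"][:3,3]
    return p["cx"]-f*x[0]/x[2], p["cy"]+f*x[1]/x[2]
E
python3 - <<'E'
from h import *
A=crop(3.4,260,130); S=crop(3.4,165,145); B=crop(3.8,100,145)
np.set_printoptions(precision=4,suppress=True)
print("mid rib",tri(A(667,225),S(159,68)))
print("ribs r1 ends",tri(A(628,201),S(120,70) if 0 else S(171,92)),tri(A(706,248),S(148,43)))
sc={"A":[(668,162),(728,172),(698,240),(637,228)],"B":[(541,124),(583,126),(574,162),(534,158)],"C":[(362,120),(418,86),(460,108),(403,144)],"D":[(407,250),(452,251),(437,297),(393,294)]}
tp={"A":[(62,320),(130,313),(144,426),(77,434)],"B":[(229,366),(266,357),(286,416),(249,427)],"C":[(400,311),(466,316),(456,428),(391,422)],"D":[(243,123),(275,116),(290,182),(260,193)],"E":[(377,86),(443,88),(436,193),(372,188)]}
top=cv2.imread("pics/top0.png"); 
for k,c in tp.items():
    c=np.array([A(*q) for q in c]); m=c.mean(0)
    w=np.array([onz("top",*q,0.014) for q in c]); 
    d=(w[0]-w[3])+(w[1]-w[2]); e=(w[0]-w[1])+(w[3]-w[2])
    print(k,w.mean(0),"long deg",np.degrees(np.arctan2(d[1],d[0])),"from short",np.degrees(np.arctan2(-e[0],e[1])),"size",np.linalg.norm(d)/2,np.linalg.norm(e)/2)
    if k in sc: print("   tri",tri(m,S(*np.mean(sc[k],0))))
c=[B(203,73),B(387,114),B(322,362),B(138,321)]
w=np.array([onz("top",*q,0.062) for q in c]); d=(w[0]-w[3])+(w[1]-w[2]);e=(w[0]-w[1])+(w[3]-w[2])
print("pan",w.mean(0),np.degrees(np.arctan2(d[1],d[0])),np.degrees(np.arctan2(-e[0],e[1])),np.linalg.norm(d)/2,np.linalg.norm(e)/2)
print("pan in scene", [proj("scene",q) for q in w])
# pedal base corners in the top at z~.01
for q in [(592,100),(722,118),(697,310),(574,298)]: print("base",onz("top",*A(*q),.012))
for q in [(613,110),(717,116),(715,278),(617,268)]: print("plate",onz("top",*A(*q),.06))
b=cv2.imread("pics/scene0.png"); cv2.imwrite("pics/scP.png",cv2.resize(b[190:310,400:570],None,fx=4,fy=4,interpolation=cv2.INTER_CUBIC))
E
```

```text
mid rib (array([ 0.5762, -0.3941,  0.0593]), np.float64(0.0008430326986734536))
ribs r1 ends (array([ 0.5942, -0.3681,  0.0556]), np.float64(0.002075269885076981)) (array([ 0.5587, -0.4186,  0.0655]), np.float64(8.163499734798711e-05))
A [0.4814 0.0094 0.014 ] long deg 6.6398298014089985 from short 5.118754855760347 size 0.08324271943692407 0.049480023086830464
   tri (array([0.4806, 0.0111, 0.0094]), np.float64(0.003009340937390263))
B [ 0.4656 -0.1029  0.014 ] long deg 17.059791570666455 from short 13.767923214274353 size 0.0458379404949619 0.028045117496901764
   tri (array([ 0.4649, -0.1016,  0.0147]), np.float64(0.0028337703065947537))
C [ 0.4793 -0.2288  0.014 ] long deg -7.422597488780099 from short -5.963406041276009 size 0.08192318104677675 0.048295178425041156
   tri (array([ 0.4786, -0.2287,  0.0089]), np.float64(0.0023546817314134593))
D [ 0.6423 -0.1148  0.014 ] long deg 11.469502969015876 from short 15.342761364014246 size 0.05301185614360702 0.024275341274220884
   tri (array([ 0.6418, -0.1136,  0.0121]), np.float64(0.0030997975406409435))
E [ 0.6518 -0.2204  0.014 ] long deg -5.666477079669218 from short -4.131416741002577 size 0.07943579695325656 0.04896581644248134
pan [0.5754 0.2925 0.062 ] -12.937886988127671 -13.708641213341796 0.15934712593445105 0.11811758042061898
pan in scene [(np.float64(487.59321988231284), np.float64(288.27215837448205)), (np.float64(429.31934415993237), np.float64(256.5188165982668)), (np.float64(466.7705498879658), np.float64(217.30950558083023)), (np.float64(520.0291480657836), np.float64(241.6942327491732))]
base [ 0.6794 -0.3625  0.012 ]
base [ 0.6637 -0.4607  0.012 ]
base [ 0.5187 -0.4312  0.012 ]
base [ 0.5294 -0.3399  0.012 ]
plate [ 0.6603 -0.3609  0.06  ]
plate [ 0.6546 -0.4357  0.06  ]
plate [ 0.5379 -0.4257  0.06  ]
plate [ 0.5463 -0.3565  0.06  ]
```

View pics/scP.png

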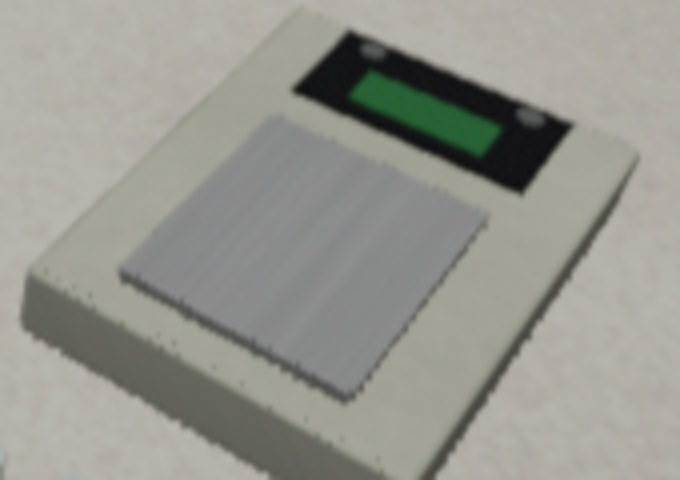

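```bash
cat >> h.py <<'E'
from scipy.spatial.transform import Rotation as Rt
def plan(*wps):
    """wps: (x,y,z m, yaw of tool y deg). Prints twist (deg) then tool-frame shift (mm) for each leg."""
    s=r.observe(); p=s["position"]; R=Rt.from_quat(s["ee_rot"]).as_matrix()
    print("t %.1f pos %s yawy %.1f F %s open %.3f grip %.1f"%(s["t"],p.round(4),np.degrees(np.arctan2(R[1,1],R[0,1])),s["ft_force"].round(1),s["opening"],s["gripper_force"]))
    for x,y,z,a in wps:
        c=np.degrees(np.arctan2(R[1,1],R[0,1])); tw=-((a-c+90)%180-90)
        R=R@Rt.from_euler("z",tw,degrees=True).as_matrix()
        d=R.T@(np.array([x,y,z])-p)*1000; p=np.array([x,y,z])
        print("  twist %.1f shift %s  rows>=%d"%(tw,d.round(1),np.ceil(np.abs(d).max()/35)))
E
python3 - <<'E'
from h import *
plan((0.56,0.10,0.22,81),(0.575,-0.394,0.20,81),(0.575,-0.394,0.10,81))
for n,q,z in[("jar",(388,120),.09),("bottle",(328,101),.17),("beaker",(256,115),.09)]: print(n,onz("top",*q,z).round(3))
E
```

```text
t 0.1 pos [0.306  0.6013 0.2556] yawy 63.0 F [ 0.3  0.3 -0.1] open 0.998 grip 0.0
  twist -18.0 shift [-329.3 -455.3   36.1]  rows>=14
  twist 0.0 shift [ -92.1 -485.5   20.6]  rows>=14
  twist -0.0 shift [ -0.    0.1 100. ]  rows>=3
jar [ 0.758 -0.232  0.09 ]
bottle [ 0.774 -0.086  0.17 ]
beaker [0.775 0.082 0.09 ]
```

Request:
arm_command:
  series:
    - [0,0,0,-6]
    - [0,0,0,-6]
    - [0,0,0,-6]
    - [-22,-30.4,2.4,0]
    - [-22,-30.4,2.4,0]
    - [-22,-30.4,2.4,0]
    - [-22,-30.4,2.4,0]
    - [-22,-30.4,2.4,0]
    - [-22,-30.4,2.4,0]
    - [-22,-30.4,2.4,0]
  fingers: 0

```text
t: 0.93
position: [0.4254, 0.3655, 0.2392]
ee_rot: [0.078, 0.997, -0.0, -0.0]
ft_force: [0.2, -0.4, -0.2]
opening: -0.001
gripper_force: 0.0
```

Request:
arm_command:
  series:
    - [-22,-30.4,2.4,0]
    - [-22,-30.4,2.4,0]
    - [-22,-30.4,2.4,0]
    - [-22,-30.4,2.4,0]
    - [-22,-30.4,2.4,0]
    - [-22,-30.4,2.4,0]
    - [-22,-30.4,2.4,0]
    - [-22,-30.4,2.4,0]
    - [0,0,0,0]

```text
t: 1.68
position: [0.5635, 0.0906, 0.2196]
ee_rot: [0.083, 0.997, -0.002, 0.001]
ft_force: [0.2, -1.7, -0.2]
opening: 0.0
gripper_force: 0.0
```

Request:
arm_command:
  series:
    - [-6,-32,1,0]
    - [-6,-32,1,0]
    - [-6,-32,1,0]
    - [-6,-32,1,0]
    - [-6,-32,1,0]
    - [-6,-32,1,0]
    - [-6,-32,1,0]
    - [-6,-32,1,0]
    - [-6,-32,1,0]
    - [-6,-32,1,0]

```text
t: 2.52
position: [0.57, -0.227, 0.21]
ee_rot: [0.078, 0.997, 0.0, -0.0]
ft_force: [0.3, -0.2, 1.0]
opening: -0.001
gripper_force: 0.0
```

Request:
arm_command:
  series:
    - [-6,-32,1,0]
    - [-6,-32,1,0]
    - [-6,-32,1,0]
    - [-6,-32,1,0]
    - [-6,-32,1,0]
    - [0,0,0,0]
    - [0,0,0,0]

```text
t: 3.1
position: [0.5738, -0.3906, 0.2043]
ee_rot: [0.08, 0.997, -0.0, -0.001]
ft_force: [0.5, 1.0, 0.2]
opening: -0.004
gripper_force: 0.0
```

```bash
python3 -c "
from h import *
plan((0.575,-0.394,0.10,81))"
```

```text
t 3.1 pos [ 0.5738 -0.3906  0.2043] yawy 80.8 F [0.5 1.  0.2] open -0.004 grip 0.0
  twist -0.2 shift [ -1.8  -3.1 104.3]  rows>=3
```

Request:
arm_command:
  series:
    - [-2,-3,30,0]
    - [0,0,30,0]
    - [0,0,30,0]
    - [0,0,15,0]
    - [0,0,5,0]
    - [0,0,3,0]
    - [0,0,3,0]
    - [0,0,0,0]

```text
t: 3.77
position: [0.5772, -0.3916, 0.0901]
ee_rot: [0.078, 0.997, -0.0, 0.001]
ft_force: [-0.2, -0.7, -0.1]
opening: -0.0
gripper_force: 0.0
```

Request:
arm_command:
  series:
    - [0,0,3,0]
    - [0,0,3,0]
    - [0,0,3,0]
    - [0,0,0,0]

```text
t: 4.1
position: [0.5765, -0.392, 0.0804]
ee_rot: [0.078, 0.997, -0.0, 0.0]
ft_force: [-1.0, 0.5, 2.6]
opening: 0.001
gripper_force: 1.8
```

Request:
arm_command:
  series:
    - [0,0,3,0]
    - [0,0,3,0]
    - [0,0,3,0]
    - [0,0,0,0]

```text
t: 4.43
position: [0.5761, -0.3921, 0.0713]
ee_rot: [0.078, 0.997, -0.0, -0.0]
ft_force: [-2.6, -0.0, 5.2]
opening: -0.003
gripper_force: 3.0
```

Request:
arm_command:
  series:
    - [0,0,3,0]
    - [0,0,2,0]
    - [0,0,0,0]

```text
t: 4.68
position: [0.5758, -0.3921, 0.0665]
ee_rot: [0.079, 0.997, -0.0, -0.0]
ft_force: [-3.6, 0.4, 8.3]
opening: -0.001
gripper_force: 3.8
```

Request:
arm_command:
  series:
    - [0,0,2,0]
    - [0,0,1,0]
    - [0,0,0,0]

```text
t: 4.93
position: [0.5758, -0.3922, 0.0642]
ee_rot: [0.079, 0.997, -0.0, -0.0]
ft_force: [-4.4, 1.7, 10.8]
opening: -0.002
gripper_force: 5.1
```

Request:
arm_command:
  series:
    - [0,0,2,0]
    - [0,0,1,0]
    - [0,0,0,0]
    - [0,0,0,0]

```text
t: 5.27
position: [0.5758, -0.3923, 0.0634]
ee_rot: [0.079, 0.997, -0.0, 0.0]
ft_force: [-10.1, 4.5, 29.2]
opening: 0.001
gripper_force: 14.2
```

Request:
arm_command:
  series:
    - [0,0,-4,0]
    - [0,0,-6,0]
    - [0,0,-12,0]
    - [0,0,-20,0]
    - [0,0,-30,0]
    - [0,0,-30,0]
    - [0,0,-30,0]
    - [0,0,0,0]
  fingers: 76

```text
t: 5.93
position: [0.5787, -0.3934, 0.1993]
ee_rot: [0.078, 0.997, -0.002, 0.004]
ft_force: [0.4, 0.0, -0.3]
opening: 0.89
gripper_force: 0.0
```

```bash
python3 -c "
from h import *
plan((0.6515,-0.2200,0.10,85),(0.6515,-0.2200,0.04,85))
cv2.imwrite('pics/top1.png',viewer.camera('top')[:,:,::-1])"
```

```text
t 5.9 pos [ 0.5787 -0.3934  0.1993] yawy 81.0 F [ 0.4  0.  -0.3] open 0.890 grip 0.0
  twist -4.0 shift [-56.6 179.5  99. ]  rows>=6
  twist -0.0 shift [ 0.5  0.3 60. ]  rows>=2
```

Request:
arm_command:
  series:
    - [0,0,0,-4]
    - [-8.1,25.6,12,0]
    - [-8.1,25.6,12,0]
    - [-8.1,25.6,12,0]
    - [-8.1,25.6,12,0]
    - [-8.1,25.6,12,0]
    - [-8.1,25.6,12,0]
    - [-8.1,25.6,12,0]
    - [0,0,0,0]
    - [0,0,0,0]

```text
t: 6.82
position: [0.6483, -0.215, 0.1063]
ee_rot: [0.041, 0.999, 0.001, -0.002]
ft_force: [-0.1, -1.4, 0.3]
opening: 0.889
gripper_force: 0.0
```

```bash
python3 -c "
from h import *
plan((0.6515,-0.2200,0.035,85),(0.6515,-0.2200,0.025,85))
a=viewer.camera('top')[:,:,::-1]; b=viewer.camera('scene')[:,:,::-1]
f=lambda m:cv2.resize(m,None,fx=2.6,fy=2.6,interpolation=cv2.INTER_CUBIC)
cv2.imwrite('pics/g1.png',np.hstack([f(a[120:270,310:450]),f(b[120:270,200:360])]))"
```

```text
t 6.8 pos [ 0.6483 -0.215   0.1063] yawy 85.3 F [-0.1 -1.4  0.3] open 0.889 grip 0.0
  twist 0.3 shift [-3.8 -4.8 71.3]  rows>=3
  twist 0.0 shift [-0. -0. 10.]  rows>=1
```

View pics/g1.png

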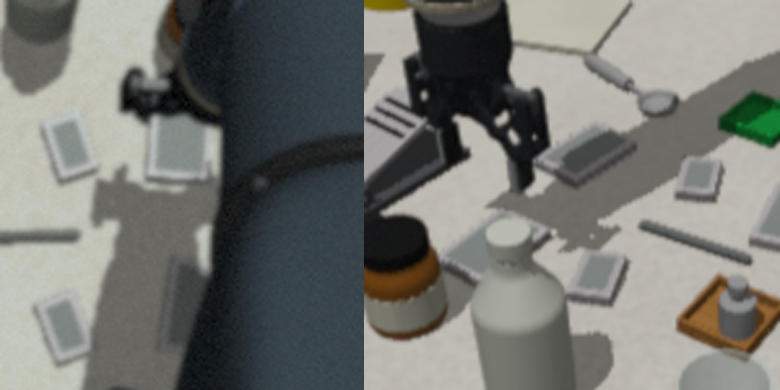

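Request:
arm_command:
  series:
    - [-3.5,-4,25,0]
    - [0,0,25,0]
    - [0,0,15,0]
    - [0,0,6,0]
    - [0,0,0,0]
    - [0,0,0,0]

```text
t: 7.42
position: [0.6516, -0.2236, 0.0379]
ee_rot: [0.044, 0.999, -0.0, 0.0]
ft_force: [-0.6, -0.4, -0.5]
opening: 0.891
gripper_force: 0.0
```

Request:
arm_command:
  series:
    - [0,0,4,0]
    - [0,0,3,0]
    - [0,0,3,0]
    - [0,0,0,0]
    - [0,0,0,0]

```text
t: 7.83
position: [0.6516, -0.2224, 0.0273]
ee_rot: [0.043, 0.999, 0.0, -0.0]
ft_force: [0.1, -0.2, -0.6]
opening: 0.891
gripper_force: 0.0
```

Request:
arm_command:
  series:
    - [0,1,3,0]
    - [0,0,2,0]
    - [0,0,0,0]

```text
t: 8.08
position: [0.6516, -0.2212, 0.0218]
ee_rot: [0.043, 0.999, 0.0, -0.0]
ft_force: [0.1, 0.4, -0.3]
opening: 0.892
gripper_force: 0.0
```

Request:
arm_command:
  series:
    - [0,0,2,0]
    - [0,0,0,0]
    - [0,0,0,0]

```text
t: 8.33
position: [0.6517, -0.2215, 0.0201]
ee_rot: [0.043, 0.999, -0.0, -0.0]
ft_force: [-0.3, 0.6, 0.7]
opening: 0.889
gripper_force: 0.0
```

Request:
arm_command:
  series:
    - [0,0,0,0]
    - [0,0,0,0]
    - [0,0,0,0]
    - [0,0,0,0]
    - [0,0,0,0]
    - [0,0,0,0]
  fingers: 40

```text
t: 8.83
position: [0.652, -0.2216, 0.0208]
ee_rot: [0.043, 0.999, -0.0, 0.0]
ft_force: [-0.4, 0.8, 5.3]
opening: 0.711
gripper_force: 66.0
```

Request:
arm_command:
  series:
    - [0,0,-8,0]
    - [0,0,-15,0]
    - [0,0,-30,0]
    - [0,0,-30,0]
    - [0,0,-30,0]
    - [0,0,-20,0]
    - [0,0,0,0]
    - [0,0,0,0]

```text
t: 9.5
position: [0.6522, -0.2216, 0.1547]
ee_rot: [0.043, 0.999, -0.0, 0.001]
ft_force: [-0.6, 0.7, -1.5]
opening: 0.711
gripper_force: 65.4
```

```bash
python3 -c "
from h import *
plan((0.575,0.292,0.155,76.7),(0.575,0.292,0.085,76.7))"
```

```text
t 9.5 pos [ 0.6522 -0.2216  0.1547] yawy 85.0 F [-0.6  0.7 -1.5] open 0.711 grip 65.4
  twist 8.3 shift [193.3 482.1  -0.8]  rows>=14
  twist 0.0 shift [ 0.2  0.  70. ]  rows>=2
```

Request:
arm_command:
  series:
    - [0,0,0,4.15]
    - [0,0,0,4.15]
    - [5,12.8,0,0]
    - [10.9,27.6,0,0]
    - [10.9,27.6,0,0]
    - [10.9,27.6,0,0]
    - [10.9,27.6,0,0]
    - [10.9,27.6,0,0]
    - [10.9,27.6,0,0]
    - [10.9,27.6,0,0]

```text
t: 10.33
position: [0.6184, 0.0003, 0.1522]
ee_rot: [0.114, 0.993, 0.0, -0.001]
ft_force: [0.4, -0.1, 0.1]
opening: 0.704
gripper_force: 65.4
```

Request:
arm_command:
  series:
    - [10.9,27.6,0,0]
    - [10.9,27.6,0,0]
    - [10.9,27.6,0,0]
    - [10.9,27.6,0,0]
    - [10.9,27.6,0,0]
    - [10.9,27.6,0,0]
    - [10.9,27.6,0,0]
    - [10.9,27.6,0,0]
    - [10.9,27.6,0,0]
    - [0,0,0,0]

```text
t: 11.17
position: [0.5776, 0.2711, 0.1519]
ee_rot: [0.11, 0.994, 0.002, -0.002]
ft_force: [-0.5, 1.4, -0.9]
opening: 0.71
gripper_force: 65.4
```

Request:
arm_command:
  series:
    - [3.6,9,0,0]
    - [0,0,0,0]
    - [0,0,0,0]
    - [0,0,0,0]

```text
t: 11.5
position: [0.5801, 0.2704, 0.153]
ee_rot: [0.116, 0.993, -0.001, -0.0]
ft_force: [0.1, -0.1, -1.3]
opening: 0.707
gripper_force: 65.4
```

```bash
python3 -c "
from h import *
plan((0.575,0.292,0.155,76.7),(0.575,0.292,0.085,76.7))"
```

```text
t 11.5 pos [0.5801 0.2704 0.153 ] yawy 76.7 F [ 0.1 -0.1 -1.3] open 0.707 grip 65.4
  twist -0.0 shift [ 9.9 19.8 -2. ]  rows>=1
  twist 0.0 shift [-0.   0.1 70. ]  rows>=2
```

Request:
arm_command:
  series:
    - [5,10,0,0]
    - [5,10,0,0]
    - [0,0,0,0]
    - [0,0,25,0]
    - [0,0,20,0]
    - [0,0,10,0]
    - [0,0,0,0]
    - [0,0,0,0]
    - [0,0,0,0]

```text
t: 12.25
position: [0.5756, 0.2936, 0.0993]
ee_rot: [0.116, 0.993, 0.0, 0.001]
ft_force: [0.3, -0.6, -0.9]
opening: 0.707
gripper_force: 65.4
```

```bash
python3 -c "
from h import *
plan((0.575,0.292,0.085,76.7))
a=viewer.camera('top')[:,:,::-1]; b=viewer.camera('scene')[:,:,::-1]
f=lambda m:cv2.resize(m,None,fx=2.6,fy=2.6,interpolation=cv2.INTER_CUBIC)
cv2.imwrite('pics/g2.png',np.hstack([f(a[140:290,100:240]),f(b[170:320,400:560])]))"
```

```text
t 12.2 pos [0.5756 0.2936 0.0993] yawy 76.7 F [ 0.3 -0.6 -0.9] open 0.707 grip 65.4
  twist 0.0 shift [ 0.2 -1.7 14.3]  rows>=1
```

View pics/g2.png

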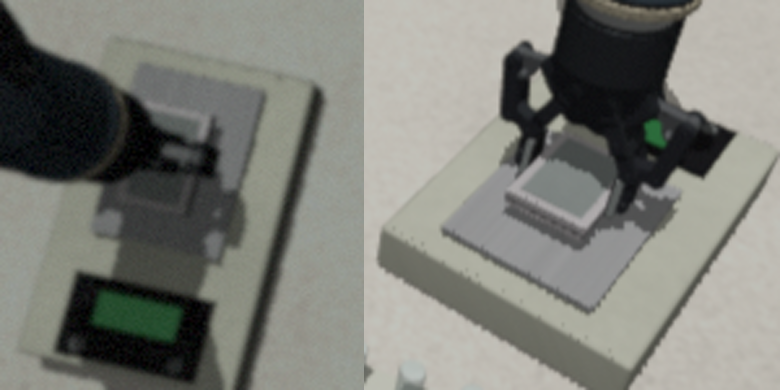

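Request:
arm_command:
  series:
    - [0,-1.5,6,0]
    - [0,0,4,0]
    - [0,0,3,0]
    - [0,0,2,0]
    - [0,0,0,0]
    - [0,0,0,0]

```text
t: 12.85
position: [0.5746, 0.2918, 0.0831]
ee_rot: [0.116, 0.993, -0.0, -0.0]
ft_force: [-0.5, 0.1, -1.3]
opening: 0.708
gripper_force: 65.4
```

Request:
arm_command:
  series:
    - [0,0,1,0]
    - [0,0,0,0]
    - [0,0,0,0]

```text
t: 13.1
position: [0.5747, 0.292, 0.0827]
ee_rot: [0.116, 0.993, 0.0, 0.0]
ft_force: [-1.4, -0.9, 4.5]
opening: 0.71
gripper_force: 65.9
```

Request:
arm_command:
  series:
    - [0,0,0.7,0]
    - [0,0,0,0]
    - [0,0,0,0]

```text
t: 13.35
position: [0.5747, 0.2919, 0.0827]
ee_rot: [0.116, 0.993, 0.0, 0.0]
ft_force: [-4.9, -1.3, 11.1]
opening: 0.709
gripper_force: 66.8
```

Request:
arm_command:
  series:
    - [0,0,-0.8,0]
    - [0,0,0,0]
    - [0,0,0,0]
    - [0,0,0,0]
  fingers: 72

```text
t: 13.68
position: [0.5745, 0.2919, 0.0821]
ee_rot: [0.116, 0.993, -0.0, -0.0]
ft_force: [-0.7, 0.6, -0.9]
opening: 0.846
gripper_force: 0.0
```

Request:
arm_command:
  series:
    - [0,0,-3,0]
    - [0,0,-10,0]
    - [0,0,-20,0]
    - [0,0,-30,0]
    - [0,0,0,-6.4]
    - [0,0,0,-6.4]
    - [0,0,0,-6.4]
    - [0,0,0,0]
    - [0,0,0,0]
  fingers: 76

```text
t: 14.43
position: [0.5748, 0.2918, 0.1461]
ee_rot: [-0.05, 0.999, 0.0, 0.0]
ft_force: [-0.2, -0.1, 0.9]
opening: 0.886
gripper_force: 0.0
```

```bash
python3 -c "
from h import *
plan((0.481,0.010,0.10,96),(0.481,0.010,0.022,96))"
```

```text
t 14.4 pos [0.5748 0.2918 0.1461] yawy 95.7 F [-0.2 -0.1  0.9] open 0.886 grip 0.0
  twist -0.3 shift [ 122.8 -270.5   45.9]  rows>=8
  twist 0.0 shift [ 0. -0. 78.]  rows>=3
```

Request:
arm_command:
  series:
    - [12.3,-27,2,0]
    - [12.3,-27,5,0]
    - [12.3,-27,5,0]
    - [12.3,-27,5,0]
    - [12.3,-27,5,0]
    - [12.3,-27,5,0]
    - [12.3,-27,5,0]
    - [12.3,-27,5,0]
    - [12.3,-27,5,0]
    - [12.3,-27,4,0]

```text
t: 15.27
position: [0.4797, 0.0094, 0.0994]
ee_rot: [-0.05, 0.999, -0.0, 0.0]
ft_force: [0.3, -0.6, 0.2]
opening: 0.889
gripper_force: 0.0
```

Request:
arm_command:
  series:
    - [0,0,0,0]
    - [0,0,0,0]
    - [0,0,0,0]

```text
t: 15.52
position: [0.4807, 0.011, 0.0997]
ee_rot: [-0.05, 0.999, 0.0, 0.0]
ft_force: [0.1, 0.5, 0.2]
opening: 0.892
gripper_force: 0.0
```

```bash
python3 -c "
from h import *
plan((0.481,0.010,0.022,96))
a=viewer.camera('top')[:,:,::-1]; b=viewer.camera('scene')[:,:,::-1]
cv2.imwrite('pics/top3.png',a);cv2.imwrite('pics/sc3.png',b)
f=lambda m:cv2.resize(m,None,fx=2.2,fy=2.2,interpolation=cv2.INTER_CUBIC)
cv2.imwrite('pics/g3.png',np.hstack([f(a[130:300,110:270]),f(b[140:310,350:540])]))"
```

```text
t 15.5 pos [0.4807 0.011  0.0997] yawy 95.8 F [0.1 0.5 0.2] open 0.892 grip 0.0
  twist -0.2 shift [-0.2 -1.1 77.7]  rows>=3
```

View pics/g3.png

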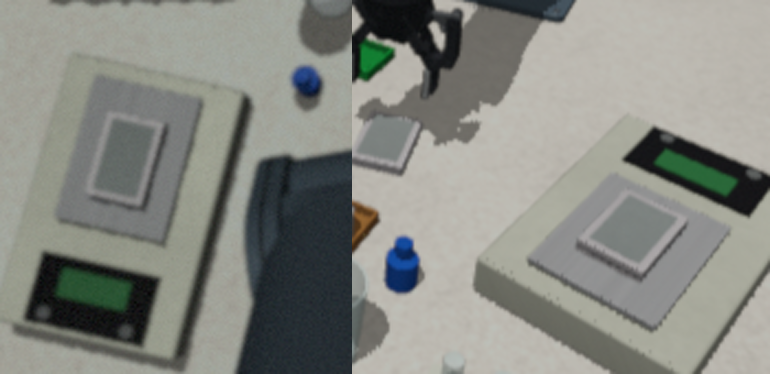

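Request:
arm_command:
  series:
    - [0,-1,25,0]
    - [0,0,25,0]
    - [0,0,15,0]
    - [0,0,9,0]
    - [0,0,3,0]
    - [0,0,0,0]
    - [0,0,0,0]

```text
t: 16.2
position: [0.4806, 0.01, 0.0229]
ee_rot: [-0.052, 0.999, 0.0, 0.0]
ft_force: [-0.6, -0.6, 0.9]
opening: 0.89
gripper_force: 0.0
```

Request:
arm_command:
  series:
    - [0,0,0,0]
    - [0,0,0,0]
    - [0,0,0,0]
    - [0,0,0,0]
    - [0,0,0,0]
    - [0,0,0,0]
  fingers: 40

```text
t: 16.7
position: [0.4809, 0.0098, 0.0237]
ee_rot: [-0.052, 0.999, 0.0, 0.001]
ft_force: [-0.5, -0.0, 7.0]
opening: 0.704
gripper_force: 63.7
```

Request:
arm_command:
  series:
    - [0,0,-8,0]
    - [0,0,-15,0]
    - [0,0,-30,0]
    - [0,0,-30,0]
    - [0,0,-30,0]
    - [0,0,-25,0]
    - [0,0,0,0]
    - [0,0,0,0]

```text
t: 17.37
position: [0.481, 0.0096, 0.1625]
ee_rot: [-0.052, 0.999, 0.0, 0.002]
ft_force: [0.1, 0.5, -2.2]
opening: 0.709
gripper_force: 65.9
```

```bash
python3 -c "
from h import *
plan((0.5747,0.2919,0.155,76.7),(0.5747,0.2919,0.0967,76.7))"
```

```text
t 17.4 pos [0.481  0.0096 0.1625] yawy 95.9 F [ 0.1  0.5 -2.2] open 0.709 grip 65.9
  twist 19.2 shift [-26.3 296.3   7.9]  rows>=9
  twist 0.0 shift [ 0.2 -0.1 58.3]  rows>=2
```

Request:
arm_command:
  series:
    - [0,0,0,6.4]
    - [0,0,0,6.4]
    - [0,0,0,6.4]
    - [-2,24.3,0,0]
    - [-2.7,30,1,0]
    - [-2.7,30,1,0]
    - [-2.7,30,1,0]
    - [-2.7,30,1,0]
    - [-2.7,30,1,0]
    - [-2.7,30,0,0]

```text
t: 18.2
position: [0.5442, 0.2054, 0.154]
ee_rot: [0.116, 0.993, -0.001, -0.001]
ft_force: [0.5, -0.9, -0.1]
opening: 0.705
gripper_force: 65.8
```

Request:
arm_command:
  series:
    - [-2.7,30,0,0]
    - [-2.7,30,0,0]
    - [-2.7,30,0,0]
    - [0,2,0,0]
    - [0,0,0,0]
    - [0,0,0,0]
    - [0,0,0,0]

```text
t: 18.78
position: [0.5735, 0.2901, 0.1548]
ee_rot: [0.116, 0.993, -0.001, -0.0]
ft_force: [-0.5, 0.0, -0.1]
opening: 0.706
gripper_force: 65.8
```

```bash
python3 -c "
from h import *
plan((0.5747,0.2919,0.103,76.7))"
```

```text
t 18.8 pos [0.5735 0.2901 0.1548] yawy 76.6 F [-0.5  0.  -0.1] open 0.706 grip 65.8
  twist -0.1 shift [-0.8  2.1 51.8]  rows>=2
```

Request:
arm_command:
  series:
    - [0,1,20,0]
    - [0,0,20,0]
    - [0,0,10,0]
    - [0,0,0,0]
    - [0,0,0,0]
    - [0,0,0,0]

```text
t: 19.28
position: [0.5747, 0.2927, 0.1064]
ee_rot: [0.116, 0.993, 0.0, 0.001]
ft_force: [0.1, -0.7, -1.8]
opening: 0.701
gripper_force: 65.8
```

Request:
arm_command:
  series:
    - [0,0,2,0]
    - [0,0,1,0]
    - [0,0,0,0]
    - [0,0,0,0]

```text
t: 19.62
position: [0.5742, 0.293, 0.1027]
ee_rot: [0.116, 0.993, 0.0, 0.0]
ft_force: [-0.0, 0.7, -1.3]
opening: 0.704
gripper_force: 65.8
```

Request:
arm_command:
  series:
    - [0,-1,1.5,0]
    - [0,0,1,0]
    - [0,0,0,0]
    - [0,0,0,0]

```text
t: 19.95
position: [0.5739, 0.2919, 0.0999]
ee_rot: [0.116, 0.993, -0.0, 0.0]
ft_force: [0.2, 0.3, -0.1]
opening: 0.707
gripper_force: 65.9
```

Request:
arm_command:
  series:
    - [0,0,1,0]
    - [0,0,0,0]
    - [0,0,0,0]

```text
t: 20.2
position: [0.5739, 0.2919, 0.0998]
ee_rot: [0.116, 0.993, 0.0, 0.0]
ft_force: [-2.5, -1.5, 8.7]
opening: 0.709
gripper_force: 66.9
```

Request:
arm_command:
  series:
    - [0,0,-0.8,0]
    - [0,0,0,0]
    - [0,0,0,0]
    - [0,0,0,0]
  fingers: 72

```text
t: 20.53
position: [0.5738, 0.292, 0.0995]
ee_rot: [0.116, 0.993, -0.0, -0.0]
ft_force: [0.8, 0.4, -1.1]
opening: 0.842
gripper_force: 0.0
```

Request:
arm_command:
  series:
    - [0,0,-3,0]
    - [0,0,-10,0]
    - [0,0,-20,0]
    - [0,0,-30,0]
    - [0,0,0,-6.6]
    - [0,0,0,0]
    - [0,0,0,0]
  fingers: 76

```text
t: 21.12
position: [0.5738, 0.2919, 0.1632]
ee_rot: [0.06, 0.998, 0.0, 0.0]
ft_force: [0.2, -0.2, -1.0]
opening: 0.888
gripper_force: 0.0
```

```bash
python3 -c "
from h import *
plan((0.479,-0.2285,0.10,83.3),(0.479,-0.2285,0.022,83.3))"
```

```text
t 21.1 pos [0.5738 0.2919 0.1632] yawy 83.2 F [ 0.2 -0.2 -1. ] open 0.888 grip 0.0
  twist -0.1 shift [  33.4 -527.9   62.9]  rows>=16
  twist 0.0 shift [ 0. -0. 78.]  rows>=3
```

Request:
arm_command:
  series:
    - [1.85,-29.3,0,0]
    - [1.85,-29.3,0,0]
    - [1.85,-29.3,0,0]
    - [1.85,-29.3,0,0]
    - [1.85,-29.3,0,0]
    - [1.85,-29.3,0,0]
    - [1.85,-29.3,0,0]
    - [1.85,-29.3,0,0]
    - [1.85,-29.3,0,0]
    - [1.85,-29.3,0,0]

```text
t: 21.95
position: [0.5203, 0.0018, 0.162]
ee_rot: [0.06, 0.998, -0.0, -0.001]
ft_force: [1.2, -0.1, 0.6]
opening: 0.891
gripper_force: 0.0
```

Request:
arm_command:
  series:
    - [1.85,-29.3,6,0]
    - [1.85,-29.3,6,0]
    - [1.85,-29.3,6,0]
    - [1.85,-29.3,6,0]
    - [1.85,-29.3,6,0]
    - [1.85,-29.3,6,0]
    - [1.85,-29.3,6,0]
    - [1.85,-29.3,6,0]
    - [0,0,0,0]
    - [0,0,0,0]

```text
t: 22.78
position: [0.478, -0.2296, 0.1136]
ee_rot: [0.062, 0.998, 0.0, -0.001]
ft_force: [0.3, 1.6, 0.2]
opening: 0.891
gripper_force: 0.0
```

```bash
python3 -c "
from h import *
plan((0.479,-0.2285,0.022,83.3))
a=viewer.camera('top')[:,:,::-1]; b=viewer.camera('scene')[:,:,::-1]
cv2.imwrite('pics/top4.png',a);cv2.imwrite('pics/sc4.png',b)
f=lambda m:cv2.resize(m,None,fx=2.2,fy=2.2,interpolation=cv2.INTER_CUBIC)
cv2.imwrite('pics/g4.png',np.vstack([np.hstack([f(a[130:250,110:270]),f(b[180:300,400:590])]),np.hstack([f(a[130:270,260:420]),f(b[140:280,220:410])])]))"
```

```text
t 22.8 pos [ 0.478  -0.2296  0.1136] yawy 82.9 F [0.3 1.6 0.2] open 0.891 grip 0.0
  twist -0.4 shift [-1.1  1.2 91.6]  rows>=3
```

View pics/g4.png

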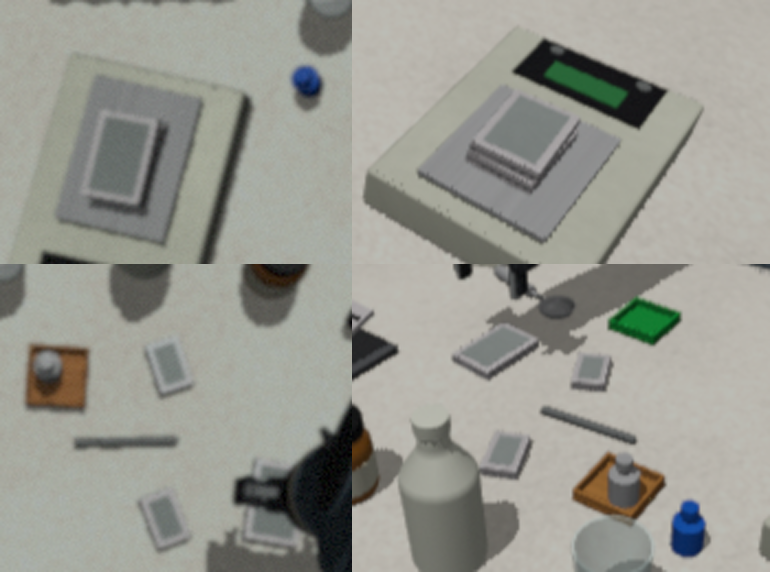

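Request:
arm_command:
  series:
    - [-0.5,0.5,30,0]
    - [0,0,25,0]
    - [0,0,20,0]
    - [0,0,12,0]
    - [0,0,4,0]
    - [0,0,0,0]
    - [0,0,0,0]

```text
t: 23.47
position: [0.4805, -0.2268, 0.0242]
ee_rot: [0.058, 0.998, 0.0, 0.0]
ft_force: [0.1, -0.8, 0.5]
opening: 0.891
gripper_force: 0.0
```

Request:
arm_command:
  series:
    - [0,0,0,0]
    - [0,0,0,0]
    - [0,0,0,0]
    - [0,0,0,0]
    - [0,0,0,0]
    - [0,0,0,0]
  fingers: 40

```text
t: 23.97
position: [0.4808, -0.2275, 0.0253]
ee_rot: [0.058, 0.998, -0.0, 0.001]
ft_force: [-0.5, 1.1, 8.2]
opening: 0.711
gripper_force: 62.2
```

Request:
arm_command:
  series:
    - [0,0,-8,0]
    - [0,0,-15,0]
    - [0,0,-30,0]
    - [0,0,-30,0]
    - [0,0,-30,0]
    - [0,0,-25,0]
    - [0,0,0,0]
    - [0,0,0,0]

```text
t: 24.63
position: [0.4807, -0.2279, 0.1639]
ee_rot: [0.058, 0.998, -0.001, 0.002]
ft_force: [0.1, 0.7, -1.5]
opening: 0.705
gripper_force: 65.0
```

```bash
python3 -c "
from h import *
plan((0.5743,0.2919,0.165,76.7),(0.5743,0.2919,0.1107,76.7))"
```

```text
t 24.6 pos [ 0.4807 -0.2279  0.1639] yawy 83.3 F [ 0.1  0.7 -1.5] open 0.705 grip 65.0
  twist 6.6 shift [ 28.5 527.3  -1.5]  rows>=16
  twist 0.0 shift [ 0.2  0.  54.3]  rows>=2
```

Request:
arm_command:
  series:
    - [0,0,0,6.6]
    - [1.6,29.3,0,0]
    - [1.6,29.3,0,0]
    - [1.6,29.3,0,0]
    - [1.6,29.3,0,0]
    - [1.6,29.3,0,0]
    - [1.6,29.3,0,0]
    - [1.6,29.3,0,0]
    - [1.6,29.3,0,0]
    - [1.6,29.3,0,0]

```text
t: 25.47
position: [0.5258, 0.0338, 0.1608]
ee_rot: [0.116, 0.993, -0.0, -0.001]
ft_force: [0.8, 0.2, -1.8]
opening: 0.706
gripper_force: 65.0
```

Request:
arm_command:
  series:
    - [1.6,29.3,0,0]
    - [1.6,29.3,0,0]
    - [1.6,29.3,0,0]
    - [1.6,29.3,0,0]
    - [1.6,29.3,0,0]
    - [1.6,29.3,0,0]
    - [1.6,29.3,0,0]
    - [1.6,29.3,0,0]
    - [0,29.3,0,0]

```text
t: 26.22
position: [0.5737, 0.2933, 0.1604]
ee_rot: [0.115, 0.993, -0.001, -0.001]
ft_force: [1.1, -0.4, -1.1]
opening: 0.703
gripper_force: 65.0
```

Request:
arm_command:
  series:
    - [0,0,0,0]
    - [0,0,0,0]
    - [0,0,0,0]
    - [0,0,0,0]

```text
t: 26.55
position: [0.5744, 0.2903, 0.1611]
ee_rot: [0.116, 0.993, -0.001, -0.0]
ft_force: [-0.1, 0.4, -0.6]
opening: 0.705
gripper_force: 65.0
```

```bash
python3 -c "
from h import *
plan((0.5757,0.2916,0.12,76.7))"
```

```text
t 26.6 pos [0.5744 0.2903 0.1611] yawy 76.6 F [-0.1  0.4 -0.6] open 0.705 grip 65.0
  twist -0.1 shift [-1.   1.6 41.1]  rows>=2
```

Request:
arm_command:
  series:
    - [-1,1.6,20,0]
    - [0,0,15,0]
    - [0,0,5,0]
    - [0,0,0,0]
    - [0,0,0,0]
    - [0,0,0,0]

```text
t: 27.05
position: [0.5766, 0.2931, 0.1227]
ee_rot: [0.116, 0.993, 0.0, 0.001]
ft_force: [1.4, 0.6, -1.5]
opening: 0.708
gripper_force: 64.9
```

Request:
arm_command:
  series:
    - [0,0,2,0]
    - [0,0,1,0]
    - [0,0,0,0]
    - [0,0,0,0]

```text
t: 27.38
position: [0.576, 0.2934, 0.1189]
ee_rot: [0.116, 0.993, 0.0, 0.0]
ft_force: [0.2, 0.3, -1.6]
opening: 0.702
gripper_force: 65.0
```

Request:
arm_command:
  series:
    - [0,-1.5,2,0]
    - [0,0,1,0]
    - [0,0,0,0]
    - [0,0,0,0]

```text
t: 27.72
position: [0.5756, 0.2918, 0.1156]
ee_rot: [0.116, 0.993, -0.0, -0.0]
ft_force: [-0.1, 0.3, -0.9]
opening: 0.701
gripper_force: 65.0
```

Request:
arm_command:
  series:
    - [0,0,0.8,0]
    - [0,0,0,0]
    - [0,0,0,0]

```text
t: 27.97
position: [0.5757, 0.2919, 0.1154]
ee_rot: [0.116, 0.993, 0.0, 0.0]
ft_force: [-2.2, -2.2, 5.0]
opening: 0.703
gripper_force: 65.6
```

Request:
arm_command:
  series:
    - [0,0,0.7,0]
    - [0,0,0,0]
    - [0,0,0,0]

```text
t: 28.22
position: [0.5757, 0.2919, 0.1154]
ee_rot: [0.116, 0.993, 0.0, 0.0]
ft_force: [-3.6, -1.9, 12.2]
opening: 0.706
gripper_force: 66.3
```

Request:
arm_command:
  series:
    - [0,0,-1.4,0]
    - [0,0,0,0]
    - [0,0,0,0]
    - [0,0,0,0]
  fingers: 72

```text
t: 28.55
position: [0.5757, 0.2919, 0.1154]
ee_rot: [0.116, 0.993, -0.0, -0.0]
ft_force: [0.1, 0.5, 1.2]
opening: 0.844
gripper_force: 0.0
```

Request:
arm_command:
  series:
    - [0,0,-3,0]
    - [0,0,-10,0]
    - [0,0,-20,0]
    - [0,0,-30,0]
    - [0,0,0,-7.1]
    - [0,0,0,-7.1]
    - [0,0,0,-7.1]
    - [0,0,0,-7.1]
    - [0,0,0,0]
    - [0,0,0,0]
  fingers: 60

```text
t: 29.38
position: [0.5758, 0.2917, 0.1791]
ee_rot: [-0.13, 0.992, 0.0, 0.0]
ft_force: [0.6, 0.2, -0.9]
opening: 0.716
gripper_force: 41.4
```

```bash
cat >> h.py <<'E'
def smalls(img):
    """min-area rects of tray-grey panels among bright borders in the top view near the small trays"""
    up=cv2.resize(img[130:270,260:490],None,fx=4,fy=4,interpolation=cv2.INTER_CUBIC)
    g=cv2.GaussianBlur(up,(0,0),3); gray=g.mean(2)
    bright=(gray>np.percentile(gray,50)+12).astype(np.uint8)
    cs,_=cv2.findContours(bright,cv2.RETR_EXTERNAL,cv2.CHAIN_APPROX_NONE); out=[]
    for c in cs:
        if cv2.contourArea(c)<1200: continue
        q=cv2.boxPoints(cv2.minAreaRect(c)); w=np.array([onz("top",(u+.5)/4-.5+260,(v+.5)/4-.5+130,.014)[:2] for u,v in q])
        e=w[1]-w[0],w[2]-w[1]; l=max(e,key=np.linalg.norm)
        a=np.degrees(np.arctan2(l[1],l[0])); out.append((w.mean(0).round(4),round((a+90)%180-90,1),[round(float(np.linalg.norm(x)),3) for x in e]))
    return out
E
python3 - <<'E'
from h import *
plan((0.4652,-0.1023,0.10,105))
a=viewer.camera('top')[:,:,::-1]; cv2.imwrite('pics/top5.png',a)
for n in("top0","top5"):
    print(n); [print(" ",*o) for o in smalls(cv2.imread(f"pics/{n}.png"))]
t0=cv2.imread("pics/top0.png").astype(int)
d=np.abs(a.astype(int)-t0).sum(2)
for k,(u,v) in {"B":(334,246),"D":(337,177)}.items(): print(k,d[v-14:v+15,u-14:u+15].mean())
E
```

```text
t 29.4 pos [0.5758 0.2917 0.1791] yawy 104.9 F [ 0.6  0.2 -0.9] open 0.716 grip 41.4
  twist -0.1 shift [ 208.8 -352.    78.9]  rows>=11
top0
top5
B 17.362663495838287
D 17.707491082045184
```

```bash
python3 - <<'E'
from h import *
b=viewer.camera('scene')[:,:,::-1]; a=cv2.imread("pics/top5.png")
f=lambda m:cv2.resize(m,None,fx=2.2,fy=2.2,interpolation=cv2.INTER_CUBIC)
cv2.imwrite('pics/g5.png',np.hstack([f(a[110:290,110:270]),f(b[120:300,390:580])]))
E
```

```text
(no output)
```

View pics/g5.png

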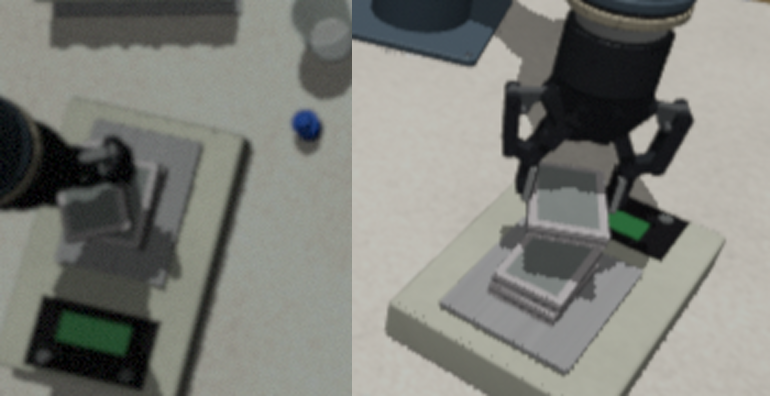

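Request:
arm_command:
  series:
    - [0,0,0,0]
    - [0,0,0,0]
    - [0,0,0,7.1]
    - [0,0,0,7.1]
    - [0,0,0,7.1]
    - [0,0,0,7.1]
    - [0,0,20,0]
    - [0,0,15,0]
    - [0,0,0,0]
    - [0,0,0,0]
  fingers: 50

```text
t: 30.32
position: [0.5752, 0.2918, 0.1431]
ee_rot: [0.116, 0.993, -0.001, -0.001]
ft_force: [-0.0, 0.6, -0.2]
opening: 0.7
gripper_force: 64.5
```

Request:
arm_command:
  series:
    - [0,0,6,0]
    - [0,0,4,0]
    - [0,0,3,0]
    - [0,0,0,0]
    - [0,0,0,0]

```text
t: 30.73
position: [0.5757, 0.2919, 0.1307]
ee_rot: [0.116, 0.993, 0.0, 0.0]
ft_force: [-0.2, -0.8, -1.4]
opening: 0.699
gripper_force: 64.6
```

```bash
python3 -c "
from h import *
plan((0.5757,0.2919,0.12,76.7))"
```

```text
t 30.7 pos [0.5757 0.2919 0.1307] yawy 76.7 F [-0.2 -0.8 -1.4] open 0.699 grip 64.6
  twist 0.0 shift [ 0.   0.  10.7]  rows>=1
```

Request:
arm_command:
  series:
    - [0,0,2,0]
    - [0,0,2,0]
    - [0,0,2,0]
    - [0,0,0,0]
    - [0,0,0,0]

```text
t: 31.15
position: [0.5756, 0.2918, 0.1244]
ee_rot: [0.116, 0.993, -0.0, -0.0]
ft_force: [0.4, -0.7, -1.5]
opening: 0.7
gripper_force: 64.6
```

Request:
arm_command:
  series:
    - [0,0,1.5,0]
    - [0,0,1.5,0]
    - [0,0,0,0]
    - [0,0,0,0]

```text
t: 31.48
position: [0.5756, 0.2918, 0.1215]
ee_rot: [0.116, 0.993, -0.0, -0.0]
ft_force: [0.1, -0.4, -0.5]
opening: 0.705
gripper_force: 64.6
```

Request:
arm_command:
  series:
    - [0,0,1,0]
    - [0,0,1,0]
    - [0,0,0,0]
    - [0,0,0,0]

```text
t: 31.82
position: [0.5756, 0.2919, 0.1195]
ee_rot: [0.116, 0.993, -0.0, -0.0]
ft_force: [-0.1, 0.8, -1.9]
opening: 0.699
gripper_force: 64.6
```

Request:
arm_command:
  series:
    - [0,0,1,0]
    - [0,0,0,0]
    - [0,0,0,0]

```text
t: 32.07
position: [0.5757, 0.2919, 0.1186]
ee_rot: [0.116, 0.993, -0.0, -0.0]
ft_force: [-0.3, 0.3, -2.1]
opening: 0.698
gripper_force: 64.6
```

Request:
arm_command:
  series:
    - [0,0,1,0]
    - [0,0,0,0]
    - [0,0,0,0]

```text
t: 32.32
position: [0.5757, 0.2919, 0.1184]
ee_rot: [0.116, 0.993, 0.0, 0.0]
ft_force: [-2.2, -1.7, 6.3]
opening: 0.704
gripper_force: 65.4
```

Request:
arm_command:
  series:
    - [0,0,-0.8,0]
    - [0,0,0,0]
    - [0,0,0,0]
    - [0,0,0,0]
  fingers: 74

```text
t: 32.65
position: [0.5757, 0.2919, 0.1183]
ee_rot: [0.116, 0.993, -0.0, 0.0]
ft_force: [-0.2, 0.1, 0.1]
opening: 0.863
gripper_force: 0.0
```

Request:
arm_command:
  series:
    - [0,0,-3,0]
    - [0,0,-10,0]
    - [0,0,-20,0]
    - [0,0,-30,0]
    - [0,0,0,-7.1]
    - [0,0,0,-7.1]
    - [0,0,0,-7.1]
    - [0,0,0,-7.1]
    - [0,0,0,0]
    - [0,0,0,0]

```text
t: 33.48
position: [0.5759, 0.2917, 0.182]
ee_rot: [-0.13, 0.992, 0.0, 0.0]
ft_force: [0.3, 0.6, -0.4]
opening: 0.869
gripper_force: 0.0
```

```bash
python3 - <<'E'
from h import *
plan((0.4652,-0.1023,0.10,105))
a=viewer.camera('top')[:,:,::-1]; b=viewer.camera('scene')[:,:,::-1]
cv2.imwrite('pics/top6.png',a); cv2.imwrite('pics/sc6.png',b)
for n,w,im in(("top0","top",a),("scene0","scene",b)):
  t0=cv2.imread(f"pics/{n}.png")
  for k,X in {"B":(.4652,-.1023,.014),"D":(.642,-.114,.014),"E":(.6515,-.22,.014)}.items():
    u,v=map(int,proj(w,np.array(X))); T=t0[v-14:v+15,u-14:u+15]; I=im[v-40:v+41,u-40:u+41]
    m=cv2.matchTemplate(I,T,cv2.TM_CCOEFF_NORMED); _,s,_,l=cv2.minMaxLoc(m); print(w,k,round(s,3),"shift px",l[0]-26,l[1]-26)
E
```

```text
t 33.5 pos [0.5759 0.2917 0.182 ] yawy 104.9 F [ 0.3  0.6 -0.4] open 0.869 grip 0.0
  twist -0.1 shift [ 209.  -352.    81.8]  rows>=11
top B 0.992 shift px 0 0
top D 0.969 shift px 22 5
top E 0.537 shift px -22 13
scene B 1.0 shift px 0 0
scene D 0.756 shift px -16 -11
scene E 0.728 shift px 0 0
```

Request:
arm_command:
  series:
    - [16.1,-27.1,0,0]
    - [16.1,-27.1,0,0]
    - [16.1,-27.1,0,0]
    - [16.1,-27.1,5,0]
    - [16.1,-27.1,8,0]
    - [16.1,-27.1,8,0]
    - [16.1,-27.1,8,0]
    - [16.1,-27.1,8,0]
    - [16.1,-27.1,8,0]
    - [16.1,-27.1,8,0]
  fingers: 56

```text
t: 34.42
position: [0.4906, -0.013, 0.1284]
ee_rot: [-0.13, 0.991, -0.0, 0.0]
ft_force: [-0.1, -0.7, -0.1]
opening: 0.651
gripper_force: 0.0
```

Request:
arm_command:
  series:
    - [16.1,-27.1,8,0]
    - [16.1,-27.1,8,0]
    - [16,-27,8,0]
    - [0,0,0,0]
    - [0,0,0,0]
    - [0,0,0,0]

```text
t: 34.92
position: [0.466, -0.1023, 0.1046]
ee_rot: [-0.131, 0.991, 0.0, 0.0]
ft_force: [0.2, 0.6, 0.0]
opening: 0.659
gripper_force: 0.0
```

```bash
python3 - <<'E'
from h import *
plan((0.4652,-0.1023,0.025,105))
E
```

```text
t 34.9 pos [ 0.466  -0.1023  0.1046] yawy 105.0 F [0.2 0.6 0. ] open 0.659 grip 0.0
  twist 0.0 shift [ 0.8  0.2 79.6]  rows>=3
```

Request:
arm_command:
  series:
    - [0.8,0,25,0]
    - [0,0,25,0]
    - [0,0,18,0]
    - [0,0,8,0]
    - [0,0,2,0]
    - [0,0,0,0]
    - [0,0,0,0]
    - [0,0,0,0]

```text
t: 35.58
position: [0.4656, -0.1028, 0.0274]
ee_rot: [-0.132, 0.991, -0.0, 0.001]
ft_force: [0.4, 0.3, 0.8]
opening: 0.662
gripper_force: 0.0
```

Request:
arm_command:
  series:
    - [0,0,0,0]
    - [0,0,0,0]
    - [0,0,0,0]
    - [0,0,0,0]
    - [0,0,0,0]
    - [0,0,0,0]
  fingers: 25

```text
t: 36.08
position: [0.4654, -0.1029, 0.0276]
ee_rot: [-0.132, 0.991, -0.0, 0.001]
ft_force: [-1.3, -0.6, 13.9]
opening: 0.447
gripper_force: 58.1
```

Request:
arm_command:
  series:
    - [0,0,-8,0]
    - [0,0,-15,0]
    - [0,0,-30,0]
    - [0,0,-30,0]
    - [0,0,-30,0]
    - [0,0,-30,0]
    - [0,0,0,0]
    - [0,0,0,0]

```text
t: 36.75
position: [0.4656, -0.1032, 0.1714]
ee_rot: [-0.131, 0.991, -0.001, 0.002]
ft_force: [-0.6, 0.5, -2.3]
opening: 0.453
gripper_force: 60.5
```

```bash
python3 - <<'E'
from h import *
plan((0.5747,0.2919,0.18,76.7))
E
```

```text
t 36.8 pos [ 0.4656 -0.1032  0.1714] yawy 105.1 F [-0.6  0.5 -2.3] open 0.453 grip 60.5
  twist 28.4 shift [-15.4 409.6  -8.4]  rows>=12
```

Request:
arm_command:
  series:
    - [0,0,0,7.1]
    - [0,0,0,7.1]
    - [0,0,0,7.1]
    - [0,0,0,7.1]
    - [-1,27.3,-1,0]
    - [-1,27.3,-1,0]
    - [-1,27.3,-1,0]
    - [-1,27.3,-1,0]
    - [-1,27.3,-1,0]
    - [-1,27.3,-1,0]

```text
t: 37.58
position: [0.5076, 0.0562, 0.1743]
ee_rot: [0.116, 0.993, -0.0, -0.001]
ft_force: [1.0, -1.1, -1.2]
opening: 0.449
gripper_force: 60.4
```

Request:
arm_command:
  series:
    - [-1,27.3,0,0]
    - [-1,27.3,0,0]
    - [-1,27.3,0,0]
    - [-1,27.3,0,0]
    - [-1,27.3,0,0]
    - [-1,27.3,0,0]
    - [-1,27.3,0,0]
    - [-1,27.3,0,0]
    - [-1,27.3,0,0]
    - [0,0,0,0]

```text
t: 38.42
position: [0.5725, 0.2988, 0.1735]
ee_rot: [0.113, 0.994, 0.001, -0.001]
ft_force: [-0.8, 0.7, -1.3]
opening: 0.451
gripper_force: 60.4
```

Request:
arm_command:
  series:
    - [0,0,0,0]
    - [0,0,0,0]
    - [0,0,0,0]
    - [0,0,0,0]

```text
t: 38.75
position: [0.5734, 0.2907, 0.1751]
ee_rot: [0.116, 0.993, -0.001, -0.0]
ft_force: [0.4, 0.8, -1.1]
opening: 0.446
gripper_force: 60.4
```

```bash
python3 - <<'E'
from h import *
plan((0.5747,0.2919,0.1366,76.7))
E
```

```text
t 38.8 pos [0.5734 0.2907 0.1751] yawy 76.6 F [ 0.4  0.8 -1.1] open 0.446 grip 60.4
  twist -0.1 shift [-1.   1.5 38.5]  rows>=2
```

Request:
arm_command:
  series:
    - [-0.8,0.6,18,0]
    - [0,0,14,0]
    - [0,0,5,0]
    - [0,0,0,0]
    - [0,0,0,0]
    - [0,0,0,0]
    - [0,0,0,0]

```text
t: 39.33
position: [0.5748, 0.2927, 0.1394]
ee_rot: [0.116, 0.993, 0.0, 0.001]
ft_force: [-0.1, 0.2, -1.3]
opening: 0.45
gripper_force: 60.5
```

Request:
arm_command:
  series:
    - [0,0,1.5,0]
    - [0,0,1.5,0]
    - [0,0,0,0]
    - [0,0,0,0]

```text
t: 39.67
position: [0.5743, 0.2926, 0.1354]
ee_rot: [0.116, 0.993, -0.0, -0.0]
ft_force: [-0.1, 1.4, -0.9]
opening: 0.449
gripper_force: 60.5
```

Request:
arm_command:
  series:
    - [-0.5,-0.7,1.5,0]
    - [0,0,1.5,0]
    - [0,0,0,0]
    - [0,0,0,0]

```text
t: 40.0
position: [0.5746, 0.2918, 0.1322]
ee_rot: [0.116, 0.993, -0.0, -0.0]
ft_force: [-0.9, -0.2, -1.4]
opening: 0.45
gripper_force: 60.5
```

Request:
arm_command:
  series:
    - [0,0,0.8,0]
    - [0,0,0,0]
    - [0,0,0,0]

```text
t: 40.25
position: [0.5748, 0.2919, 0.1318]
ee_rot: [0.116, 0.993, 0.0, 0.0]
ft_force: [-1.1, -0.7, 2.1]
opening: 0.451
gripper_force: 60.8
```

Request:
arm_command:
  series:
    - [0,0,-0.5,0]
    - [0,0,0,0]
    - [0,0,0,0]
    - [0,0,0,0]
  fingers: 54

```text
t: 40.58
position: [0.5747, 0.2918, 0.1321]
ee_rot: [0.116, 0.993, 0.0, 0.0]
ft_force: [0.4, 0.2, -0.7]
opening: 0.635
gripper_force: 0.0
```

Request:
arm_command:
  series:
    - [0,0,-3,0]
    - [0,0,-10,0]
    - [0,0,-20,0]
    - [0,0,-25,0]
    - [16,-27,0,0]
    - [16,-27,0,0]
    - [16,-27,0,0]
    - [16,-27,0,0]
    - [0,0,0,0]
    - [0,0,0,0]

```text
t: 41.42
position: [0.4872, 0.2003, 0.1914]
ee_rot: [0.116, 0.993, 0.0, 0.0]
ft_force: [1.3, 0.8, 0.3]
opening: 0.633
gripper_force: 0.0
```

```bash
python3 - <<'E'
from h import *
plan()
a=viewer.camera('top')[:,:,::-1]; b=viewer.camera('scene')[:,:,::-1]
cv2.imwrite('pics/top7.png',a);cv2.imwrite('pics/sc7.png',b)
f=lambda m,k:cv2.resize(m,None,fx=k,fy=k,interpolation=cv2.INTER_CUBIC)
cv2.imwrite('pics/g7.png',np.vstack([np.hstack([f(a[150:220,320:390],5),f(b[175:245,230:310],5)]),np.hstack([f(a[145:250,120:225],10/3),f(b[185:290,410:530],10/3)])]))
E
```

```text
t 41.4 pos [0.4872 0.2003 0.1914] yawy 76.6 F [1.3 0.8 0.3] open 0.633 grip 0.0
```

View pics/g7.png

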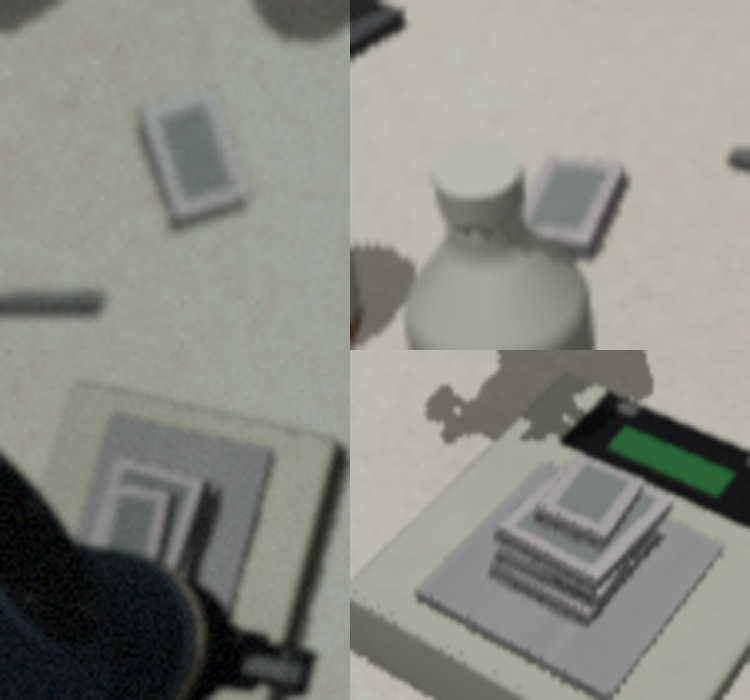

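```bash
python3 - <<'E'
from h import *
A=crop(5,320,150); S=crop(5,230,175)
tp=[A(*q) for q in[(161,112),(204,101),(229,186),(184,197)]]
w=np.array([onz("top",*q,.014) for q in tp]); d=w[0]-w[3]+w[1]-w[2]; e=w[0]-w[1]+w[3]-w[2]
print("D",w.mean(0).round(4),np.degrees(np.arctan2(d[1],d[0])),np.degrees(np.arctan2(-e[0],e[1])))
print(tri(np.mean(tp,0),np.mean([S(u-350,v) for u,v in[(547,166),(605,168),(583,231),(528,228)]],0)))
c=np.array([.5744,.2919]); R=Rt.from_euler("z",-13.3,degrees=True).as_matrix()
for n,o,off in(("scene",(410,185),(350,350)),("top",(120,145),(0,350))):
  for z,l,b in((.076,92,62),(.104,92,62),(.118,60,40)):
    print(n,z,[tuple(int(round((t-q)*10/3+f)) for t,q,f in zip(proj(n,np.r_[c,z]+R@np.array([i*l/2000,j*b/2000,0])),o,off)) for i,j in((-1,-1),(1,-1),(1,1),(-1,1))])
E
```

```text
D [ 0.6294 -0.1662  0.014 ] 13.636840128597441 13.125362291436316
(array([ 0.62905242, -0.16588645,  0.01499994]), np.float64(0.0003857023375986912))
scene 0.076 [(560, 484), (489, 562), (590, 613), (657, 529)]
scene 0.104 [(570, 450), (498, 527), (601, 578), (669, 494)]
scene 0.118 [(580, 453), (534, 503), (601, 535), (646, 482)]
top 0.076 [(182, 611), (216, 483), (130, 465), (95, 592)]
top 0.104 [(167, 608), (202, 476), (113, 457), (77, 589)]
top 0.118 [(149, 579), (172, 492), (114, 480), (90, 567)]
```

```bash
python3 - <<'E'
from h import *
plan((0.6293,-0.166,0.11,103.4))
E
```

```text
t 41.5 pos [0.4885 0.2022 0.191 ] yawy 76.7 F [0.3 1.1 0.4] open 0.630 grip 0.0
  twist -26.7 shift [ -51.5 -390.9   80.8]  rows>=12
```

Request:
arm_command:
  series:
    - [0,0,0,-6.7]
    - [0,0,0,-6.7]
    - [0,0,0,-6.7]
    - [0,0,0,-6.6]
    - [-3.7,-27.9,0,0]
    - [-3.7,-27.9,0,0]
    - [-3.7,-27.9,0,0]
    - [-3.7,-27.9,0,0]
    - [-3.7,-27.9,0,0]
    - [-3.7,-27.9,0,0]

```text
t: 42.35
position: [0.5497, 0.0433, 0.1902]
ee_rot: [-0.117, 0.993, 0.0, 0.0]
ft_force: [0.5, 0.3, -0.3]
opening: 0.632
gripper_force: 0.0
```

Request:
arm_command:
  series:
    - [-3.7,-27.9,5,0]
    - [-3.7,-27.9,10,0]
    - [-3.7,-27.9,10,0]
    - [-3.7,-27.9,10,0]
    - [-3.7,-27.9,15,0]
    - [-3.7,-27.9,15,0]
    - [-3.7,-27.9,15,0]
    - [-3.7,-27.9,0,0]
    - [0,0,0,0]
    - [0,0,0,0]

```text
t: 43.18
position: [0.6297, -0.1683, 0.1093]
ee_rot: [-0.116, 0.993, -0.0, 0.0]
ft_force: [0.3, 1.4, -0.5]
opening: 0.632
gripper_force: 0.0
```

```bash
python3 - <<'E'
from h import *
b=viewer.camera('scene')[:,:,::-1]; b0=cv2.imread("pics/sc7.png"); u,v=map(int,proj("scene",np.array([.6293,-.166,.014])))
cv2.imwrite("pics/sc8.png",b)
print(np.abs(b[v+2:v+12,u:u+14].astype(int)-b0[v+2:v+12,u:u+14]).mean())
plan((0.6293,-0.166,0.026,103.4))
E
```

```text
2.0642857142857145
t 43.2 pos [ 0.6296 -0.1663  0.1096] yawy 103.4 F [-0.2  1.4 -0.8] open 0.631 grip 0.0
  twist -0.0 shift [ 0.2  0.3 83.6]  rows>=3
```

Request:
arm_command:
  series:
    - [0,0,28,0]
    - [0,0,25,0]
    - [0,0,18,0]
    - [0,0,9,0]
    - [0,0,2.5,0]
    - [0,0,0,0]
    - [0,0,0,0]
    - [0,0,0,0]

```text
t: 43.9
position: [0.6296, -0.1664, 0.029]
ee_rot: [-0.117, 0.993, -0.0, 0.001]
ft_force: [-0.1, -0.4, -0.6]
opening: 0.631
gripper_force: 0.0
```

Request:
arm_command:
  series:
    - [0,0,0,0]
    - [0,0,0,0]
    - [0,0,0,0]
    - [0,0,0,0]
    - [0,0,0,0]
    - [0,0,0,0]
  fingers: 25

```text
t: 44.4
position: [0.6294, -0.1666, 0.0293]
ee_rot: [-0.117, 0.993, -0.0, 0.001]
ft_force: [-1.8, 0.2, 8.8]
opening: 0.448
gripper_force: 59.1
```

Request:
arm_command:
  series:
    - [0,0,-8,0]
    - [0,0,-15,0]
    - [0,0,-30,0]
    - [0,0,-30,0]
    - [0,0,-30,0]
    - [0,0,-30,0]
    - [0,0,-15,0]
    - [0,0,0,0]
    - [0,0,0,0]

```text
t: 45.15
position: [0.6289, -0.1667, 0.187]
ee_rot: [-0.117, 0.993, -0.0, 0.001]
ft_force: [0.2, -0.4, -1.0]
opening: 0.446
gripper_force: 60.1
```

```bash
python3 - <<'E'
from h import *
plan((0.5747,0.2919,0.19,76.7))
E
```

```text
t 45.1 pos [ 0.6289 -0.1667  0.187 ] yawy 103.4 F [ 0.2 -0.4 -1. ] open 0.446 grip 60.1
  twist 26.7 shift [158.3 433.8  -3.4]  rows>=13
```

Request:
arm_command:
  series:
    - [0,0,0,6.7]
    - [0,0,0,6.7]
    - [0,0,0,6.7]
    - [0,0,0,6.6]
    - [9.3,25.5,0,0]
    - [9.3,25.5,0,0]
    - [9.3,25.5,0,0]
    - [9.3,25.5,0,0]
    - [9.3,25.5,0,0]
    - [9.3,25.5,0,0]

```text
t: 45.98
position: [0.6082, -0.0036, 0.1841]
ee_rot: [0.116, 0.993, -0.0, -0.001]
ft_force: [0.8, 0.5, -1.5]
opening: 0.446
gripper_force: 60.0
```

Request:
arm_command:
  series:
    - [9.3,25.5,0,0]
    - [9.3,25.5,0,0]
    - [9.3,25.5,0,0]
    - [9.3,25.5,0,0]
    - [9.3,25.5,0,0]
    - [9.3,25.5,0,0]
    - [9.3,25.5,0,0]
    - [9.3,25.5,0,0]
    - [9.3,25.5,0,0]
    - [9.3,25.5,0,0]

```text
t: 46.82
position: [0.5764, 0.2656, 0.184]
ee_rot: [0.116, 0.993, -0.001, -0.001]
ft_force: [-0.6, 0.5, -1.6]
opening: 0.446
gripper_force: 60.0
```

Request:
arm_command:
  series:
    - [9.5,25.8,0,0]
    - [0,0,0,0]
    - [0,0,0,0]
    - [0,0,0,0]
    - [0,0,0,0]

```text
t: 47.23
position: [0.5743, 0.2904, 0.1848]
ee_rot: [0.116, 0.993, -0.001, -0.0]
ft_force: [0.1, -0.7, -0.9]
opening: 0.446
gripper_force: 60.0
```

```bash
python3 - <<'E'
from h import *
plan((0.5747,0.2919,0.1523,76.7))
E
```

```text
t 47.2 pos [0.5743 0.2904 0.1848] yawy 76.6 F [ 0.1 -0.7 -0.9] open 0.446 grip 60.0
  twist -0.1 shift [-0.1  1.6 32.5]  rows>=1
```

Request:
arm_command:
  series:
    - [0,0.5,16,0]
    - [0,0,11,0]
    - [0,0,4,0]
    - [0,0,0,0]
    - [0,0,0,0]
    - [0,0,0,0]
    - [0,0,0,0]

```text
t: 47.82
position: [0.5747, 0.2926, 0.1552]
ee_rot: [0.116, 0.993, 0.0, 0.0]
ft_force: [0.6, -1.4, -0.1]
opening: 0.446
gripper_force: 60.1
```

Request:
arm_command:
  series:
    - [0,0,1.5,0]
    - [0,0,1.5,0]
    - [0,0,0,0]
    - [0,0,0,0]

```text
t: 48.15
position: [0.5743, 0.2926, 0.1516]
ee_rot: [0.116, 0.993, -0.0, -0.0]
ft_force: [0.4, 0.0, -1.1]
opening: 0.447
gripper_force: 60.1
```

Request:
arm_command:
  series:
    - [-0.4,-0.7,1.5,0]
    - [0,0,1.5,0]
    - [0,0,0,0]
    - [0,0,0,0]

```text
t: 48.48
position: [0.5745, 0.2917, 0.1484]
ee_rot: [0.116, 0.993, -0.0, -0.0]
ft_force: [0.8, 0.0, -1.4]
opening: 0.448
gripper_force: 60.1
```

Request:
arm_command:
  series:
    - [0,0,0.8,0]
    - [0,0,0,0]
    - [0,0,0,0]

```text
t: 48.73
position: [0.5746, 0.2918, 0.1478]
ee_rot: [0.116, 0.993, -0.0, 0.0]
ft_force: [-0.2, 0.5, -1.3]
opening: 0.451
gripper_force: 60.1
```

Request:
arm_command:
  series:
    - [0,0,0.5,0]
    - [0,0,0,0]
    - [0,0,0,0]

```text
t: 48.98
position: [0.5746, 0.2918, 0.1474]
ee_rot: [0.116, 0.993, 0.0, 0.0]
ft_force: [-0.3, -0.0, -0.3]
opening: 0.45
gripper_force: 60.1
```

Request:
arm_command:
  series:
    - [0,0,0,0]
    - [0,0,0,0]
    - [0,0,0,0]
    - [0,0,0,0]
  fingers: 54

```text
t: 49.32
position: [0.5746, 0.2918, 0.1473]
ee_rot: [0.116, 0.993, 0.0, 0.0]
ft_force: [0.3, 0.4, 0.3]
opening: 0.629
gripper_force: 0.0
```

Request:
arm_command:
  series:
    - [0,0,-3,0]
    - [0,0,-10,0]
    - [0,0,-20,0]
    - [0,0,-20,0]
    - [0,0,-5,0]
    - [0,0,0,0]
    - [0,0,0,0]

```text
t: 49.9
position: [0.5745, 0.2918, 0.2055]
ee_rot: [0.116, 0.993, 0.0, 0.0]
ft_force: [-0.7, -0.8, -0.0]
opening: 0.633
gripper_force: 0.0
```

```bash
python3 - <<'E'
from h import *
plan((0.56,0.1,0.20,81),(0.577,-0.392,0.20,81))
E
```

```text
t 49.9 pos [0.5745 0.2918 0.2055] yawy 76.7 F [-0.7 -0.8 -0. ] open 0.633 grip 0.0
  twist -4.3 shift [ -15.6 -191.7    5.5]  rows>=6
  twist -0.0 shift [-9.380e+01 -4.833e+02 -1.000e-01]  rows>=14
```

Request:
arm_command:
  series:
    - [0,0,0,-4.3]
    - [-4.8,-29.3,0,0]
    - [-4.8,-29.3,0,0]
    - [-4.8,-29.3,0,0]
    - [-4.8,-29.3,0,0]
    - [-4.8,-29.3,0,0]
    - [-4.8,-29.3,0,0]
    - [-4.8,-29.3,0,0]
    - [-4.8,-29.3,0,0]
    - [-4.8,-29.3,0,0]

```text
t: 50.73
position: [0.5753, 0.0231, 0.2042]
ee_rot: [0.078, 0.997, -0.0, -0.001]
ft_force: [0.4, 0.3, 0.2]
opening: 0.633
gripper_force: 0.0
```

Request:
arm_command:
  series:
    - [-4.8,-29.3,0,0]
    - [-4.8,-29.3,0,0]
    - [-4.8,-29.3,0,0]
    - [-4.8,-29.3,0,0]
    - [-4.8,-29.3,0,0]
    - [-4.8,-29.3,0,0]
    - [-4.8,-29.3,0,0]
    - [-4.8,-29.3,0,0]
    - [-4.8,-29.3,0,0]
    - [-4.8,-29.3,0,0]
  fingers: 0

```text
t: 51.57
position: [0.577, -0.2735, 0.204]
ee_rot: [0.078, 0.997, 0.0, -0.001]
ft_force: [1.0, -0.2, 0.1]
opening: -0.001
gripper_force: 0.0
```

Request:
arm_command:
  series:
    - [-4.8,-29.3,0,0]
    - [-4.8,-29.3,0,0]
    - [-4.6,-29.5,0,0]
    - [-4,-30,0,0]
    - [0,0,0,0]
    - [0,0,0,0]
    - [0,0,0,0]

```text
t: 52.15
position: [0.577, -0.3911, 0.204]
ee_rot: [0.078, 0.997, 0.001, -0.001]
ft_force: [0.4, 0.7, 0.3]
opening: 0.002
gripper_force: 0.0
```

```bash
python3 - <<'E'
from h import *
plan((0.577,-0.392,0.092,81))
a=viewer.camera('top')[:,:,::-1]; b=viewer.camera('scene')[:,:,::-1]
cv2.imwrite('pics/top9.png',a);cv2.imwrite('pics/sc9.png',b)
f=lambda m,k:cv2.resize(m,None,fx=k,fy=k,interpolation=cv2.INTER_CUBIC)
cv2.imwrite('pics/g9.png',np.hstack([f(a[140:250,120:225],3.5),f(b[180:290,410:530],3.5)]))
E
```

```text
t 52.1 pos [ 0.577  -0.3911  0.204 ] yawy 81.0 F [0.4 0.7 0.3] open 0.002 grip 0.0
  twist 0.0 shift [ -0.3  -1.1 112. ]  rows>=4
```

View pics/g9.png

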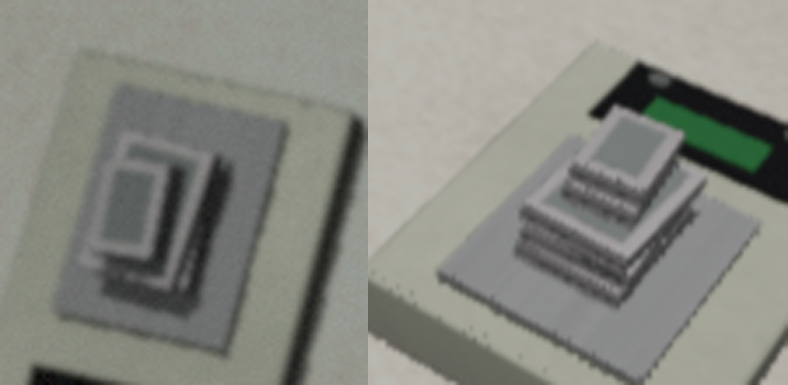

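Request:
arm_command:
  series:
    - [0,-1,30,0]
    - [0,0,30,0]
    - [0,0,30,0]
    - [0,0,15,0]
    - [0,0,5,0]
    - [0,0,3,0]
    - [0,0,3,0]
    - [0,0,3,0]
    - [0,0,0,0]

```text
t: 53.0
position: [0.5777, -0.3929, 0.087]
ee_rot: [0.078, 0.997, -0.0, 0.001]
ft_force: [-0.1, -0.4, 1.3]
opening: 0.003
gripper_force: 0.0
```

Request:
arm_command:
  series:
    - [0,0,3,0]
    - [0,0,3,0]
    - [0,0,3,0]
    - [0,0,3,0]
    - [0,0,0,0]

```text
t: 53.42
position: [0.5769, -0.3931, 0.0741]
ee_rot: [0.078, 0.997, -0.0, -0.0]
ft_force: [-1.4, 0.5, 5.3]
opening: -0.001
gripper_force: 2.6
```

Request:
arm_command:
  series:
    - [0,0,3,0]
    - [0,0,3,0]
    - [0,0,2,0]
    - [0,0,0,0]

```text
t: 53.75
position: [0.5765, -0.3931, 0.0664]
ee_rot: [0.078, 0.997, -0.0, -0.001]
ft_force: [-4.1, 1.0, 7.4]
opening: 0.002
gripper_force: 3.8
```

Request:
arm_command:
  series:
    - [0,0,2,0]
    - [0,0,1.5,0]
    - [0,0,0,0]
    - [0,0,0,0]

```text
t: 54.08
position: [0.5765, -0.3932, 0.064]
ee_rot: [0.079, 0.997, -0.0, -0.0]
ft_force: [-5.7, 1.6, 14.6]
opening: 0.001
gripper_force: 6.7
```

Request:
arm_command:
  series:
    - [0,0,1.5,0]
    - [0,0,0.8,0]
    - [0,0,0,0]
    - [0,0,0,0]

```text
t: 54.42
position: [0.5765, -0.3933, 0.0634]
ee_rot: [0.079, 0.997, -0.0, -0.0]
ft_force: [-11.0, 4.5, 28.2]
opening: -0.002
gripper_force: 13.7
```

At the stop again (28 N, z 0.0634). Letting the pedal up and checking the result.

Request:
arm_command:
  series:
    - [0,0,-4,0]
    - [0,0,-6,0]
    - [0,0,-12,0]
    - [0,0,-20,0]
    - [0,0,-30,0]
    - [0,0,-30,0]
    - [0,0,-30,0]
    - [0,0,0,0]
    - [0,0,0,0]
    - [0,0,0,0]

```text
t: 55.25
position: [0.5769, -0.3924, 0.1921]
ee_rot: [0.078, 0.997, 0.0, -0.0]
ft_force: [-0.2, -0.3, -0.6]
opening: -0.004
gripper_force: 0.0
```

```bash
python3 - <<'E'
from h import *
plan()
b=viewer.camera('scene')[:,:,::-1]; cv2.imwrite('pics/sc10.png',b)
f=lambda m,k:cv2.resize(m,None,fx=k,fy=k,interpolation=cv2.INTER_CUBIC)
cv2.imwrite('pics/g10.png',f(b[110:310,140:560],1.85))
E
```

```text
t 55.2 pos [ 0.5769 -0.3924  0.1921] yawy 81.0 F [-0.2 -0.3 -0.6] open -0.004 grip 0.0
```

View pics/g10.png

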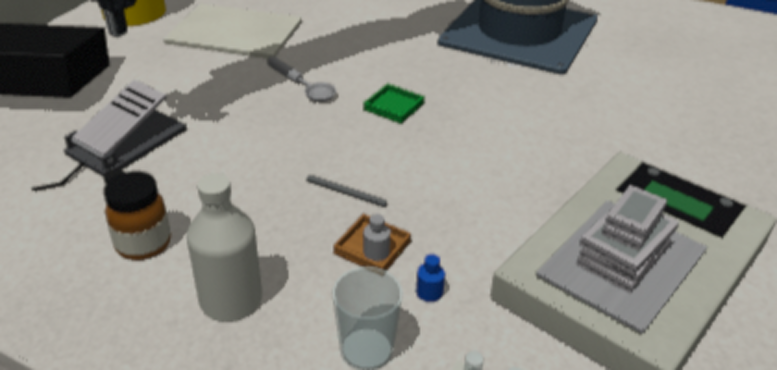

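The picture shows the pedal up again at (130,110). The pile of five stands in the middle of the pan at (630,235), and the weight, bottle, beaker and jar have not moved.

```bash
python3 -c "
from rig import r
print(r.job_done())"
```

```text
the job is handed in; nothing more can be done
None
```

The job is handed in: the check weight was already in its box, the balance was zeroed with the pan empty, all five trays are stacked on the pan (three large below, two small on top), and the weight was recorded with a second full pedal press; the third tray was briefly lifted off the pile by mistake and set back before the small trays went on.

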